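# Set out manifold blocks with spacer bars

### The arm

A 6-joint arm with a two-finger parallel gripper is mounted at the origin on a cart in front of the work surface, level with it; the furniture and walls round the work are solid. World frame = base frame: x ahead of the robot, y to its left, z up, the work surface at z = 0. Lengths are in m, angles in rad, forces in N, time in s.
With the tool pointing down it reaches from about 0.35 to 0.85 m from the base axis. Payload 8.1 kg.
Tool frame: the origin (TCP) lies between the finger pads; the fingertips stand 19 mm ahead of it and the grasp point (between the pads) is the TCP; z points along the fingers, y is the direction in which the jaws open and shut (so a half turn about z gives the same grasp; the last joint's range is limited). The gripper opens to 93 mm and grips with 3 to 60 N. Pads are 15 mm wide; open, the fingers measure 128 mm over their backs; the gripper's body (75 mm by 188 mm) begins 65 mm behind the grasp point.
Start: joints at [-1.255, 0.13, 1.488, -0, 1.523, -0.085], TCP at [0.234, -0.552, 0.238] pointing down, gripper open.
Joint ranges: [-2.96, 2.96], [-0.89, 2.26], [0.02, 2.5], [-1.34, 4.48], [0, 2.73], [-2.66, 2.66]. Speed limits (rad/s): [2.39, 2.39, 2.79, 3.14, 3.14, 3.14].

### API

Orientations are given as [roll, pitch, yaw] about the fixed x, y, z axes, in that order (R = Rz(yaw) Ry(pitch) Rx(roll)).
In Python, from cell import status, eyes, order gives the robot as it stands.
- The arm moves only by the tool move_arm, never from a script. Its arguments are lists of equal length, an entry for each row: "delta_pos": the shift along the tool's x, y, z in mm, a list of three; "delta_rot": the turn, a rotation vector about the tool's x, y, z in degrees, a list of three; "grip": the opening, from 0 (shut) to 1 (fully open). A call has exactly 8 rows; each row shifts and turns the commanded pose from where the row before left it, along the tool's axes as they then stand; what a row does not reach is not made up. A row lasts 1/12 s, in which the tool goes at most 41.7 mm and 7.16 degrees, less where a joint would pass 70% of its speed; a pose out of reach is approached as far as the arm can. A call with a gripper value outside its range is refused whole. The fingers move at their own pace and stop on an object; "newtons" is the grip in N (left out, the last holds). Time passes only in rows, so rows that do not move let the fingers close, or fill a call up. It gives the time, the measured TCP pose, the force and the opening at its end, in the units of the state.
- status.sense(): the state, without advancing time (a new reading comes with each control period).
- eyes.read_camera(name): name is "scene" or "side" or "wrist"; returns the picture (400x640x3 uint8, red, green, blue); there is no depth.
- eyes.camera_model(name): a dict with "fx", "fy", "cx", "cy" (pixels), "k1" (the pictures are not rectified: a ray, as slopes to the right and down, at radius r is drawn at 1 + k1 r^2 times it, then the intrinsics apply), "world_from_camera" (4x4, takes a point from camera to world coordinates). Camera axes: x right, y down, z forward; pixel columns grow to the right and rows downward; lengths in m; the calibration is good to about 2 mm. A picture is of the moment at which its call begins: read the wrist's pose just before it. camera_model takes no time and is no camera call; for the wrist camera it gives the pose at the moment of the call.
- order.close_job(): hands the job in, once; it reports no verdict.
The state is a dict: "t": time; "joint_pos": joint angles; "joint_vel": joint speeds; "effort": joint torques, N m; "position": TCP position; "orientation": TCP orientation; "force": force on the tool from outside, world axes, zero at the start; "wrist_torque": the same for the moment, N m; "gripper_width": finger opening in m.
Only numpy, scipy, OpenCV 4.12 (cv2) and the standard library are available. Lean on these libraries where they do the work, as an engineer would, in place of code of your own. Each camera call takes 0.05 s, during which the arm holds its last target.

### The job

Press the orange ejector of the grey magazine fully home so that it pushes both aluminium spacer bars out. Then set out the row on the steel plate: a spacer against the dark fixed block, the bare aluminium block pushed up against it, the other spacer, then the blue block pushed up against that, so that both gaps are exactly one bar wide, square, and the blocks are in line with the fixed block. Leave the spacers lying flat on the plate in the gaps, with the blocks let go, and do not disturb the things standing round about.

Things in the scene. Friction and masses are not known exactly. Their poses are not given: they have to be found in the camera images.
- plate: fixed steel setting-out plate, 140 (own x) x 280 (own y) x 8 high; origin at the centre of its underside on the desk, x roughly away from the robot. The row stands on the line x = +35 mm: dark fixed block centred at y = +100 mm, bare block at y = +30, blue block at y = -40, and the plate is free for 70 mm beyond. Spacers lie along x at y = +65 and y = -5 mm.
- plate_fixed_block (a point): centre of the dark steel block screwed to the plate, 46 (x) x 60 (y) x 40 high, screw heads 5 mm above it; 28 mm above the desk, axes as the plate's. The first spacer lies against its -y face, 30 mm from this point. Spacers lie best with centres 37 mm towards -x of the row's line: far end level with the blocks' far faces, 74 mm sticking out to be gripped.
- bare_block_center (a point): machined bare (silver) aluminium block with two port holes on top, 46 (own x) x 60 (own y) x 40 high, about 0.32 kg, loose on the desk at any yaw; the point is its centre, 20 mm above its underside. Laid with the 60 mm side along the row it is gripped across the 46 mm sides, clear of the gaps.
- blue_block_center (a point): machined blue block with two port holes on top, 46 (own x) x 60 (own y) x 40 high, about 0.32 kg, loose on the desk at any yaw; the point is its centre, 20 mm above its underside. Laid with the 60 mm side along the row it is gripped across the 46 mm sides, clear of the gaps.
- spacer_1_center (a point): sawn aluminium bar used as spacer, 120 long (own x) x 10.4 wide (own y) x 12.5 high, 0.04 kg; the point lies on its centre, 6 mm above its underside. The two spacers are alike and interchangeable. It starts hidden in a lane of the magazine, its underside 24 mm above the desk.
- spacer_2_center (a point): sawn aluminium bar used as spacer, 120 long (own x) x 10.4 wide (own y) x 12.5 high, 0.04 kg; the point lies on its centre, 6 mm above its underside. The two spacers are alike and interchangeable. It starts hidden in a lane of the magazine, its underside 24 mm above the desk.
- magazine: fixed grey magazine, 125 (own x) x 104 (own y) x 46 high; origin at its underside's centre on the desk, +x roughly towards the robot. Two lanes along x, at y = +37 and -37 mm, floor 24 mm above the desk, 14 wide, side walls up to 40 mm, roofed for x < +12 mm, open at the +x end. Pressing the ejector home leaves each spacer's end sticking out 52 to 58 mm there: grip it across its width and draw it 30 mm along +x before lifting.
- ejector_pad (a point): middle of the orange ejector's outer face (96 wide along the magazine's y, from 22 to 62 mm above the desk; this point is 42 mm above it), at the magazine's -x end (away from the robot), 72 mm behind its back face with the ejector out. Push it along the magazine's +x.
- ejector (a joint): travel of the ejector, m: 0 out, 0.056 fully home. Spring: 3 N at the start rising to about 6.5 N home; it springs back when let go and the bars stay out.
- note_block: bystander, not to be moved; origin at the centre of its underside. Block of note paper, 98 x 99 x 33 high.
- bushing: bystander, not to be moved; origin at the centre of its underside. Turned steel bushing, 38 across, 28 high.
- spray_can: bystander, not to be moved; origin at the centre of its underside. Red and white spray can, 49 across, 146 high.
- bare_block: the bare block; origin at the centre of its underside
- blue_block: the blue block; origin at the centre of its underside
- spacer_1: the first spacer; origin at the centre of its underside
- spacer_2: the second spacer; origin at the centre of its underside
Not all that is in view belongs to the job. Several things look just like the blue_block: the one meant starts nearest to the robot's base.

How it is judged:
On the way, in this order (a step that is already met when the one before it is completed fails the run):
1. the ejector has been pressed home and has pushed both spacer bars out of the magazine's open end (value of joint ejector above 0.047 m and x of each of spacer_1_center, spacer_2_center in the frame of magazine above 0.04 m), for 0.05 s.
2. a spacer bar lies against the fixed block and the bare block is laid against that spacer, in line with the fixed block (x of bare_block_center in the frame of plate between 0.029 and 0.041 m and z of bare_block_center in the frame of plate between 0.025 and 0.031 m and angle between the x axis of bare_block_center and the x axis of plate, either way round below 0.07 rad and angle between bare_block_center's own z axis and vertical below 0.06 rad and y of bare_block_center in the frame of plate between 0.0275 and 0.0313 m and ((y of spacer_1_center in the frame of plate between 0.059 and 0.071 m and x of spacer_1_center in the frame of plate between -0.025 and 0.06 m and z of spacer_1_center in the frame of plate between 0.011 and 0.017 m and angle between the x axis of spacer_1_center and the x axis of plate, either way round below 0.12 rad) or (y of spacer_2_center in the frame of plate between 0.059 and 0.071 m and x of spacer_2_center in the frame of plate between -0.025 and 0.06 m and z of spacer_2_center in the frame of plate between 0.011 and 0.017 m and angle between the x axis of spacer_2_center and the x axis of plate, either way round below 0.12 rad))), for 0.2 s.
At the end, for the whole second after the job is handed in: A spacer lies flat and square (0.12 rad) in each gap: fixed block, spacer, bare block, spacer, blue block. Both gaps are 8.7 to 12.5 mm; the blocks stand flat on the plate, square within 0.07 rad and within 6 mm of the fixed block's line; all is let go and at rest (x of bare_block_center in the frame of plate between 0.029 and 0.041 m and z of bare_block_center in the frame of plate between 0.025 and 0.031 m and angle between the x axis of each of bare_block_center, blue_block_center and the x axis of plate, either way round below 0.07 rad and angle between each of bare_block_center, blue_block_center's own z axis and vertical below 0.06 rad and y of bare_block_center in the frame of plate between 0.0275 and 0.0313 m and x of blue_block_center in the frame of plate between 0.029 and 0.041 m and z of blue_block_center in the frame of plate between 0.025 and 0.031 m and horizontal distance between bare_block_center and blue_block_center between 0.0687 and 0.0725 m and y of blue_block_center in the frame of plate below 0 m and ((y of spacer_1_center in the frame of plate between 0.059 and 0.071 m and x of spacer_1_center in the frame of plate between -0.025 and 0.06 m and z of spacer_1_center in the frame of plate between 0.011 and 0.017 m and angle between the x axis of each of spacer_1_center, spacer_2_center and the x axis of plate, either way round below 0.12 rad and y of spacer_2_center in the frame of plate between -0.011 and 0.001 m and x of spacer_2_center in the frame of plate between -0.025 and 0.06 m and z of spacer_2_center in the frame of plate between 0.011 and 0.017 m) or (y of spacer_2_center in the frame of plate between 0.059 and 0.071 m and x of spacer_2_center in the frame of plate between -0.025 and 0.06 m and z of spacer_2_center in the frame of plate between 0.011 and 0.017 m and angle between the x axis of each of spacer_2_center, spacer_1_center and the x axis of plate, either way round below 0.12 rad and y of spacer_1_center in the frame of plate between -0.011 and 0.001 m and x of spacer_1_center in the frame of plate between -0.025 and 0.06 m and z of spacer_1_center in the frame of plate between 0.011 and 0.017 m)) and linear speed of each of bare_block, blue_block, spacer_1, spacer_2 below 0.01 m/s); the robot touches nothing.
It fails at once if the block of note paper is pushed away or knocked over (distance of note_block from where it was at the start of the episode above 0.025 m or angle between note_block's own z axis and vertical above 0.35 rad).
It fails at once if the turned bushing is pushed away or knocked over (distance of bushing from where it was at the start of the episode above 0.025 m or angle between bushing's own z axis and vertical above 0.35 rad).
It fails at once if the spray can is pushed away or knocked over (distance of spray_can from where it was at the start of the episode above 0.025 m or angle between spray_can's own z axis and vertical above 0.35 rad).
It also fails if it takes over 72 s, if anything falls off the work surface, if the arm or the gripper's body presses on something with over 40 N, if the wrist force passes 120 N, or if a joint passes its speed limit or range.

## Working session

There is one attempt and no reset: what is moved stays moved. The work goes in short steps, Python scripts to look and compute and a tool call to move; the robot and the scene stay as the last step left them, time stands still between calls to the robot, and variables do not carry over. Pictures are saved under pics/ and viewed, and the job is handed in when it is done.

Besides the shell and the picture viewer there is one more tool, called after "Call:" as name(argument=value, ...), one argument or row to a line, values as JSON. move_arm: Moves the arm, as the interface text tells. Its arguments: {"type":"object","properties":{"delta_pos":{"type":"array","items":{"type":"array","items":{"type":"number"}}},"delta_rot":{"type":"array","items":{"type":"array","items":{"type":"number"}}},"grip":{"type":"array","items":{"type":"number"}},"newtons":{"type":"number"}},"required":["delta_pos","delta_rot","grip"]}

```bash
ls; mkdir -p pics; cat > h.py <<'E'
import numpy as np, cv2
from cell import status, eyes, order
from scipy.spatial.transform import Rotation as R
def snap(name,fn):
    m=eyes.camera_model(name); im=eyes.read_camera(name)
    cv2.imwrite('pics/'+fn+'.png',im[:,:,::-1]); np.save('pics/'+fn+'.npy',im)
    import pickle; pickle.dump(m,open('pics/'+fn+'.pkl','wb'))
    return im,m
def load(fn):
    import pickle; return np.load('pics/'+fn+'.npy'),pickle.load(open('pics/'+fn+'.pkl','rb'))
def undist(m,uv):
    K=np.array([[m['fx'],0,m['cx']],[0,m['fy'],m['cy']],[0,0,1.]])
    return cv2.undistortPoints(np.array(uv,float).reshape(-1,1,2),K,np.array([m['k1'],0,0,0,0.])).reshape(-1,2)
def ray(m,uv):
    p=undist(m,uv); T=np.array(m['world_from_camera'])
    d=np.c_[p,np.ones(len(p))]@T[:3,:3].T
    return T[:3,3],d
def onz(m,uv,z):
    o,d=ray(m,uv); return o+d*((z-o[2])/d[:,2])[:,None]
def proj(m,P):
    T=np.array(m['world_from_camera']); P=np.atleast_2d(P)
    q=(P-T[:3,3])@T[:3,:3]; s=q[:,:2]/q[:,2:]; r2=(s**2).sum(1,keepdims=True); s=s*(1+m['k1']*r2)
    return s*[m['fx'],m['fy']]+[m['cx'],m['cy']]
def st():
    s=status.sense(); 
    print({k:np.round(s[k],4).tolist() for k in ('t','position','orientation','force','gripper_width','joint_pos')})
    return s
E
python3 - <<'E'
from h import *
s=st()
for n in('scene','side','wrist'):
    im,m=snap(n,n+'0'); print(n,m['fx'],m['k1'],np.round(m['world_from_camera'],3).tolist())
E
```

```text
pics
{'t': 0.0, 'position': [0.2339, -0.5519, 0.2366], 'orientation': [-3.1397, -0.0002, 0.4008], 'force': [0.2003, -0.0881, -0.0181], 'gripper_width': 0.0929, 'joint_pos': [-1.2554, 0.1312, 1.4893, 0.0, 1.523, -0.0854]}
scene 504.690379362198 0.0017471134084327436 [[-0.533, -0.604, 0.592, -0.651], [-0.846, 0.377, -0.377, 0.728], [0.004, -0.702, -0.712, 1.471], [0.0, 0.0, 0.0, 1.0]]
side 519.1065598212793 -0.012429211568759124 [[0.874, -0.23, 0.427, -0.367], [-0.485, -0.441, 0.755, -1.647], [0.015, -0.868, -0.497, 1.11], [0.0, 0.0, 0.0, 1.0]]
wrist 312.5572011271707 -0.028616067540169526 [[0.389, -0.886, -0.253, 0.305], [-0.921, -0.375, -0.105, -0.522], [-0.002, 0.274, -0.962, 0.384], [0.0, 0.0, 0.0, 1.0]]
```

View pics/scene0.png

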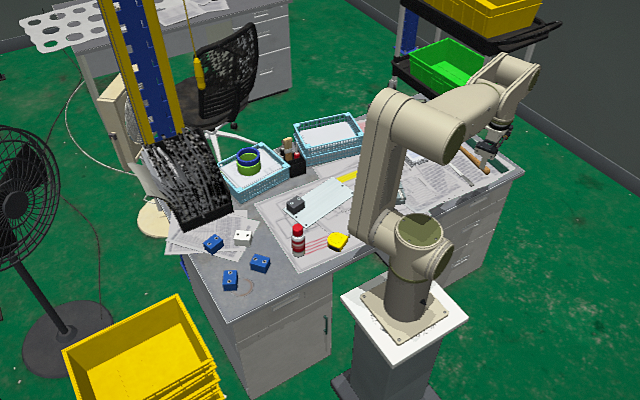

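View pics/side0.png

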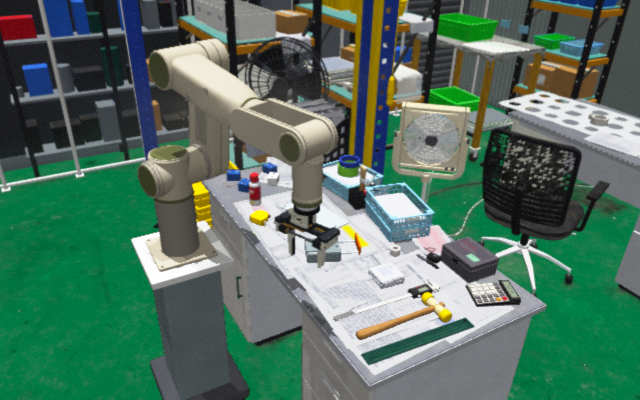

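View pics/wrist0.png

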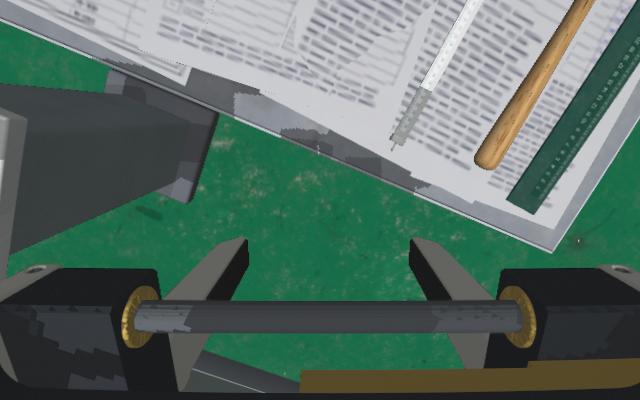

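```bash
python3 - <<'E'
import cv2
a=cv2.imread('pics/scene0.png'); b=cv2.imread('pics/side0.png')
cv2.imwrite('pics/s0c.png',cv2.resize(a[130:310,170:430],(780,540),interpolation=cv2.INTER_CUBIC))
cv2.imwrite('pics/d0c.png',cv2.resize(b[140:340,200:460],(780,600),interpolation=cv2.INTER_CUBIC))
E
```

```text
(no output)
```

View pics/s0c.png

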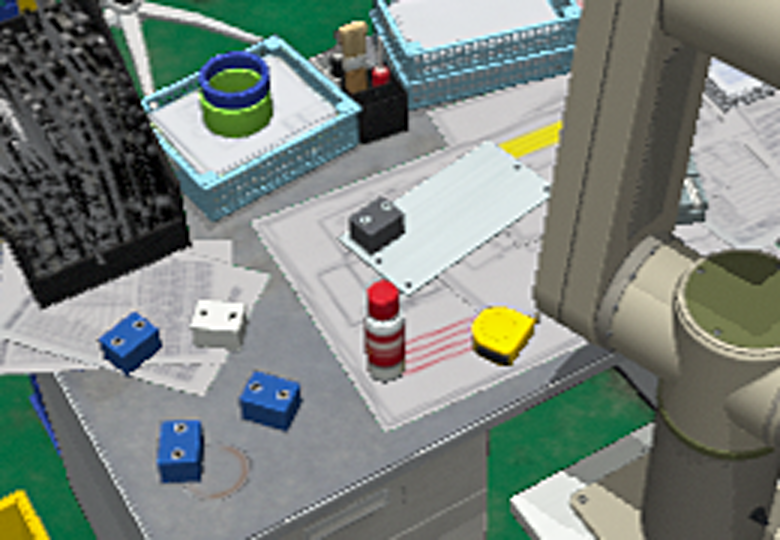

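View pics/d0c.png

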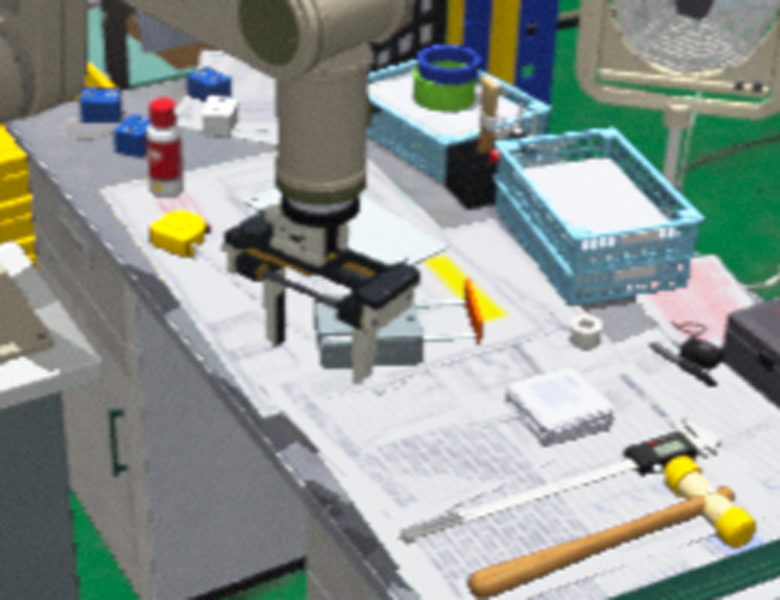

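```bash
python3 - <<'E'
from h import *
im,m=load('scene0'); im2,m2=load('side0')
c=lambda L:[(170+x/3,130+y/3) for x,y in L]
P=onz(m,c([(340,238),(487,142),(550,188),(408,292)]),.008); print('plate',np.round(P,3).tolist(), P.mean(0))
print([np.linalg.norm(P[i]-P[(i+1)%4]) for i in range(4)])
for n,uv in dict(b1=(135,322),b2=(272,383),b3=(181,433),bare=(219,310),fix=(377,210)).items():
    p=onz(m,c([uv]),.04 if n!='fix' else .048)[0]; print(n,np.round(p,3),np.hypot(*p[:2]), proj(m2,p).round().tolist())
print('can',onz(m,c([(385,375)]),0), 'tape',onz(m,c([(500,345)]),.02))
d=lambda L:[(200+x/3,140+y/3) for x,y in L]
print('pad bottom/top edge', onz(m2,d([(478,341)]),.022),onz(m2,d([(467,282)]),.062))
print('mag near corners',onz(m2,d([(320,366),(423,364)]),0.0), onz(m2,d([(317,335),(423,335)]),0.046))
print('bush',onz(m2,d([(586,325)]),.028),'note',onz(m2,d([(508,398),(570,370),(612,408),(545,440)]),.033))
E
```

```text
plate [[0.601, 0.127, 0.008], [0.655, -0.14, 0.008], [0.531, -0.163, 0.008], [0.471, 0.099, 0.008]] [ 0.56470028 -0.01946123  0.008     ]
[np.float64(0.2721531153985858), np.float64(0.12565565746681615), np.float64(0.268982827218529), np.float64(0.1327352645359167)]
b1 [0.583 0.423 0.04 ] 0.7200144848433019 [[273.0, 166.0]]
b2 [0.409 0.323 0.04 ] 0.5211547616273627 [[247.0, 182.0]]
b3 [0.4   0.445 0.04 ] 0.5984055981167944 [[235.0, 171.0]]
bare [0.546 0.327 0.04 ] 0.6359404530247841 [[274.0, 175.0]]
fix [0.586 0.077 0.048] 0.5906808752624387 [[308.0, 194.0]]
can [[0.37602652 0.18858142 0.        ]] tape [[0.32737732 0.0521688  0.02      ]]
pad bottom/top edge [[ 0.55809261 -0.36986493  0.022     ]] [[ 0.58310642 -0.30300532  0.062     ]]
mag near corners [[ 0.37751422 -0.29866044  0.        ]
 [ 0.49034089 -0.35357842  0.        ]] [[ 0.37363172 -0.29734281  0.046     ]
 [ 0.48613072 -0.35664046  0.046     ]]
bush [[ 0.69049032 -0.41053534  0.028     ]] note [[ 0.51605797 -0.49414262  0.033     ]
 [ 0.61178155 -0.48328916  0.033     ]
 [ 0.61019934 -0.56530379  0.033     ]
 [ 0.50863422 -0.57682597  0.033     ]]
```

```bash
cat >> h.py <<'E'
def plan(target,yaw,n,start=None,syaw=None,nd=1):
    """print rows (tool mm, deg) from the measured pose to the target, n rows straight"""
    s=status.sense(); p=np.array(s['position'] if start is None else start,float)
    y0=s['orientation'][2] if syaw is None else syaw
    dy=(yaw-y0+np.pi)%(2*np.pi)-np.pi
    target=np.array(target,float)
    rows=[];rots=[]
    for i in range(n):
        y=y0+dy*i/n
        M=np.array([[np.cos(y),np.sin(y),0],[np.sin(y),-np.cos(y),0],[0,0,-1]])
        rem=(target-p)/(n-i)
        r=np.round(M.T@rem*1000,nd); rows.append(r.tolist()); p=p+M@r/1000
        rots.append([0,0,round(-np.degrees(dy)/n,2)])
    print('pos',rows); print('rot',rots); print('max',max(np.linalg.norm(r) for r in rows), rots[0][2],'end',p.round(4))
E
python3 - <<'E'
from h import *
plan((0.46,-0.30,0.27),-0.454,10)
E
```

```text
pos [[30.6, -14.4, -3.3], [29.3, -17.0, -3.3], [27.8, -19.4, -3.3], [26.0, -21.7, -3.3], [24.0, -23.8, -3.3], [21.9, -25.8, -3.3], [19.7, -27.6, -3.3], [17.2, -29.1, -3.4], [14.7, -30.5, -3.3], [12.0, -31.7, -3.4]]
rot [[0, 0, np.float64(4.9)], [0, 0, np.float64(4.9)], [0, 0, np.float64(4.9)], [0, 0, np.float64(4.9)], [0, 0, np.float64(4.9)], [0, 0, np.float64(4.9)], [0, 0, np.float64(4.9)], [0, 0, np.float64(4.9)], [0, 0, np.float64(4.9)], [0, 0, np.float64(4.9)]]
max 34.069634573913476 4.9 end [ 0.46 -0.3   0.27]
```

Call:
move_arm(
  delta_pos=[
    [35.5, -16, -3],
    [34, -19, -3],
    [32, -22, -3],
    [30, -25, -3],
    [27, -27, -3],
    [25, -29, -3],
    [22, -31, -3],
    [19, -33, -3],
  ],
  delta_rot=[
    [0, 0, 6],
    [0, 0, 6],
    [0, 0, 6],
    [0, 0, 6],
    [0, 0, 6],
    [0, 0, 6],
    [0, 0, 6],
    [0, 0, 6],
  ],
  grip=[0.5, 0.2, 0, 0, 0, 0, 0, 0],
  newtons=20,
)

```text
t: 0.82
position: [0.4565, -0.3365, 0.2616]
orientation: [-3.142, 0.0, -0.442]
force: [0.0, -1.2, -0.0]
gripper_width: 0.0445
```

```bash
python3 - <<'E'
from h import *
st(); snap('wrist','w1');st(); snap('scene','scene1')
E
```

```text
{'t': 0.8167, 'position': [0.4565, -0.3365, 0.2616], 'orientation': [-3.1415, 0.0002, -0.4422], 'force': [0.0085, -1.2445, -0.0188], 'gripper_width': 0.0445, 'joint_pos': [-0.7256, 0.0327, 1.5477, -0.0, 1.5614, 1.2874]}
{'t': 0.8667, 'position': [0.4612, -0.3319, 0.2623], 'orientation': [-3.138, -0.002, -0.4518], 'force': [1.4866, 3.5543, -0.0949], 'gripper_width': 0.0401, 'joint_pos': [-0.7166, 0.0341, 1.5451, 0.004, 1.5614, 1.306]}
```

View pics/w1.png

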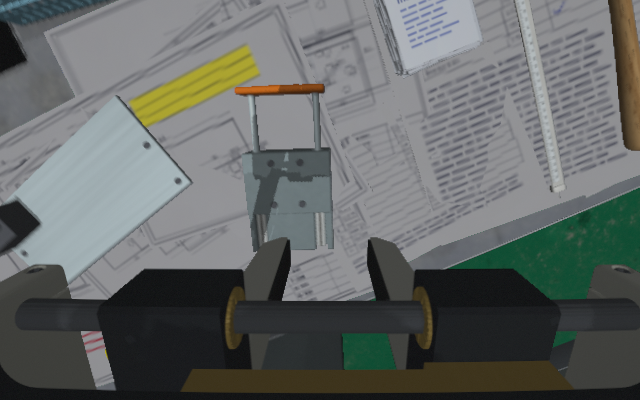

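View pics/scene1.png

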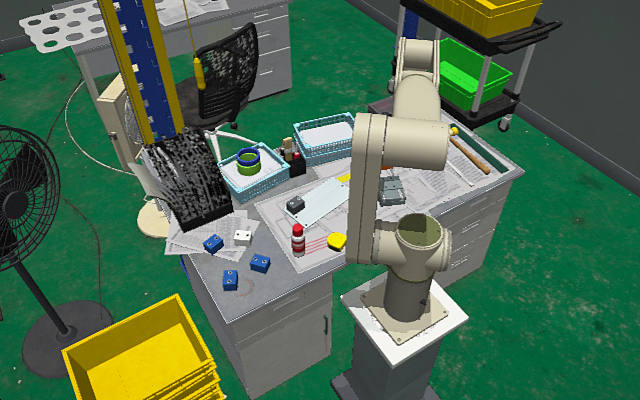

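```bash
python3 - <<'E'
from h import *
st(); im,m=snap('wrist','w2')
b=im[60:270,210:370,::-1]
cv2.imwrite('pics/w2c.png',cv2.resize(b,None,fx=2.8,fy=2.8,interpolation=cv2.INTER_CUBIC))
hsv=cv2.cvtColor(im,cv2.COLOR_RGB2HSV); k=cv2.inRange(hsv,(5,150,100),(17,255,255)); k[:60]=0;k[120:]=0
ys,xs=np.nonzero(k); print(xs.min(),xs.max(),ys.min(),ys.max())
c=max(cv2.findContours(k,0,2)[0],key=cv2.contourArea); r=cv2.minAreaRect(c); print(r, cv2.boxPoints(r))
E
```

```text
{'t': 0.9167, 'position': [0.459, -0.3342, 0.262], 'orientation': [-3.1399, -0.0011, -0.4374], 'force': [-0.0327, -0.3019, 0.6286], 'gripper_width': 0.0359, 'joint_pos': [-0.7209, 0.0337, 1.5461, 0.0019, 1.5613, 1.2873]}
239 327 86 95
((282.99884033203125, 89.97624969482422), (7.562859535217285, 88.18579864501953), 87.27368927001953) [[238.77597   88.29638 ]
 [326.86197   84.101814]
 [327.2217    91.65612 ]
 [239.13571   95.850685]]
```

View pics/w2c.png

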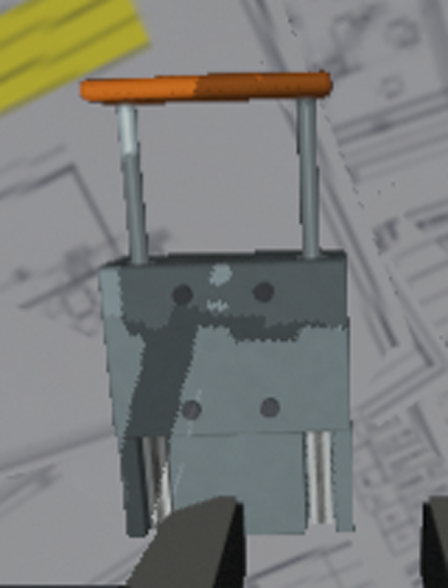

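```bash
python3 - <<'E'
from h import *
im,m=load('w2')
c=lambda L:[(210+x/2.8,60+y/2.8) for x,y in L]
print('cam',np.array(m['world_from_camera'])[:3,3])
A=onz(m,[(238.8,88.3),(326.9,84.1)],.062); print('pad',A,np.linalg.norm(A[0]-A[1]),A.mean(0)); d=A[1]-A[0]; print('yaw of tool',np.arctan2(d[0],-d[1]))
B=onz(m,c([(103,266),(346,257)]),.046); print('back',B,np.linalg.norm(B[0]-B[1])); d=B[1]-B[0]; print(np.arctan2(d[0],-d[1]))
C=onz(m,c([(350,431),(125,436)]),.046); print('rooffront',C,np.linalg.norm(C[0]-C[1]))
D=onz(m,c([(352,530),(126,535)]),.040); print('wallfront',D,np.linalg.norm(D[0]-D[1]))
N=onz(m,c([(100,260)]),.046)
im,m=load('scene1')
E
```

```text
cam [ 0.52864762 -0.36654509  0.40911   ]
pad [[ 0.59402066 -0.29241411  0.062     ]
 [ 0.55820711 -0.37794677  0.062     ]] 0.09272780631437867 [ 0.57611388 -0.33518044  0.062     ]
yaw of tool -0.39653266575931784
back [[ 0.52908598 -0.26144264  0.046     ]
 [ 0.48964218 -0.35409537  0.046     ]] 0.1006992621372872
-0.40247733425714893
rooffront [[ 0.42064806 -0.32404552  0.046     ]
 [ 0.46021308 -0.2340564   0.046     ]] 0.09830275642327066
wallfront [[ 0.37532388 -0.30425127  0.04      ]
 [ 0.41694298 -0.20915525  0.04      ]] 0.10380463926143092
```

```bash
python3 - <<'E'
from h import *
plan((0.604,-0.347,0.13),-0.405,5)
E
```

```text
pos [[27.6, -10.3, 26.3], [27.6, -10.2, 26.3], [27.7, -10.0, 26.3], [27.7, -9.9, 26.4], [27.8, -9.7, 26.3]]
rot [[0, 0, np.float64(-0.32)], [0, 0, np.float64(-0.32)], [0, 0, np.float64(-0.32)], [0, 0, np.float64(-0.32)], [0, 0, np.float64(-0.32)]]
max 39.52543484896782 -0.32 end [ 0.604 -0.347  0.13 ]
```

Call:
move_arm(
  delta_pos=[
    [27.5, -10, 26],
    [27.5, -10, 26],
    [28, -10, 26],
    [28, -10, 26],
    [28, -10, 26],
    [0, 0, 20],
    [0, 0, 30],
    [0, 0, 30],
  ],
  delta_rot=[
    [0, 0, -0.3],
    [0, 0, -0.3],
    [0, 0, -0.3],
    [0, 0, -0.3],
    [0, 0, -0.4],
    [0, 0, 0],
    [0, 0, 0],
    [0, 0, 0],
  ],
  grip=[0, 0, 0, 0, 0, 0, 0, 0],
)

```text
t: 1.63
position: [0.6021, -0.3515, 0.0499]
orientation: [3.141, 0.0, -0.407]
force: [-0.5, -1.7, 0.3]
gripper_width: 0.0005
```

```bash
python3 - <<'E'
from h import *
st(); im,m=snap('wrist','w3'); s=st()
plan((0.5756-.047*.919,-0.336+.047*.394,0.05),-0.405,8)
E
```

```text
{'t': 1.6333, 'position': [0.6021, -0.3515, 0.0499], 'orientation': [3.1411, 0.0002, -0.4075], 'force': [-0.5182, -1.6996, 0.3398], 'gripper_width': 0.0005, 'joint_pos': [-0.6016, 0.5323, 1.3491, -0.0005, 1.2603, 1.3768]}
{'t': 1.6833, 'position': [0.598, -0.349, 0.0418], 'orientation': [-3.1401, 0.0104, -0.408], 'force': [-3.6434, 1.1632, -5.1471], 'gripper_width': 0.0001, 'joint_pos': [-0.602, 0.5386, 1.3565, -0.0006, 1.2569, 1.377]}
pos [[-9.1, -0.4, -1.0], [-9.1, -0.4, -1.0], [-9.1, -0.4, -1.0], [-9.1, -0.4, -1.0], [-9.1, -0.3, -1.1], [-9.1, -0.4, -1.0], [-9.0, -0.3, -1.1], [-9.1, -0.4, -1.0]]
rot [[0, 0, np.float64(-0.02)], [0, 0, np.float64(-0.02)], [0, 0, np.float64(-0.02)], [0, 0, np.float64(-0.02)], [0, 0, np.float64(-0.02)], [0, 0, np.float64(-0.02)], [0, 0, np.float64(-0.02)], [0, 0, np.float64(-0.02)]]
max 9.171150418567999 -0.02 end [ 0.5324 -0.3175  0.05  ]
```

View pics/w3.png

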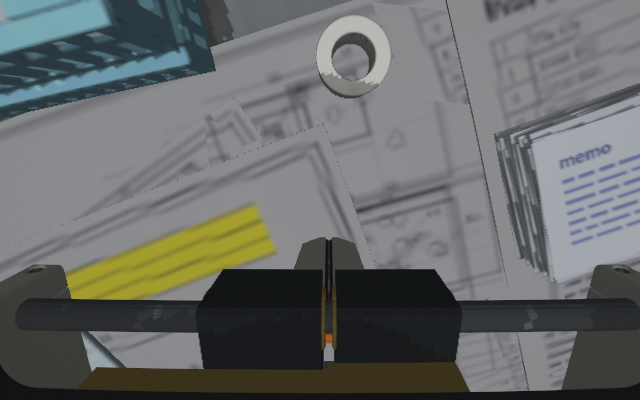

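Call:
move_arm(
  delta_pos=[
    [-8, -0.5, -0.5],
    [-10, -0.5, 0],
    [-12, -0.5, 0],
    [-12, 0, 0],
    [-11, 0, 0],
    [-9, 0, 0],
    [-6, 0, 0],
    [-3, 0, 0],
  ],
  delta_rot=[
    [0, 0, 0],
    [0, 0, 0],
    [0, 0, 0],
    [0, 0, 0],
    [0, 0, 0],
    [0, 0, 0],
    [0, 0, 0],
    [0, 0, 0],
  ],
  grip=[0, 0, 0, 0, 0, 0, 0, 0],
)

```text
t: 2.35
position: [0.5378, -0.322, 0.0531]
orientation: [3.141, -0.003, -0.409]
force: [5.6, -3.0, -4.4]
gripper_width: 0.001
```

```bash
python3 - <<'E'
from h import *
st(); im,m=snap('scene','scene2'); s=st(); im2,_=snap('side','side2'); st()
cv2.imwrite('pics/s2c.png',cv2.resize(im[150:230,340:440,::-1],(800,600),interpolation=cv2.INTER_CUBIC))
cv2.imwrite('pics/d2c.png',cv2.resize(im2[200:290,270:400,::-1],(780,540),interpolation=cv2.INTER_CUBIC))
p=np.array(s['position'])-[0.5756,-0.336,0]; print('along',p[:2]@[.919,-.394])
E
```

```text
{'t': 2.35, 'position': [0.5378, -0.322, 0.0531], 'orientation': [3.141, -0.0026, -0.4085], 'force': [5.5754, -3.0247, -4.3689], 'gripper_width': 0.001, 'joint_pos': [-0.6213, 0.3533, 1.578, -0.0001, 1.2076, 1.3581]}
{'t': 2.4, 'position': [0.5376, -0.322, 0.0531], 'orientation': [3.141, -0.0022, -0.4085], 'force': [5.8801, -3.5909, -5.1173], 'gripper_width': 0.0004, 'joint_pos': [-0.6213, 0.3531, 1.5783, -0.0002, 1.2079, 1.358]}
{'t': 2.45, 'position': [0.5379, -0.322, 0.0531], 'orientation': [3.141, -0.0023, -0.4085], 'force': [5.6444, -3.2959, -4.1568], 'gripper_width': 0.0002, 'joint_pos': [-0.6212, 0.3537, 1.5775, -0.0001, 1.2081, 1.3581]}
along -0.040475213487874376
```

View pics/s2c.png

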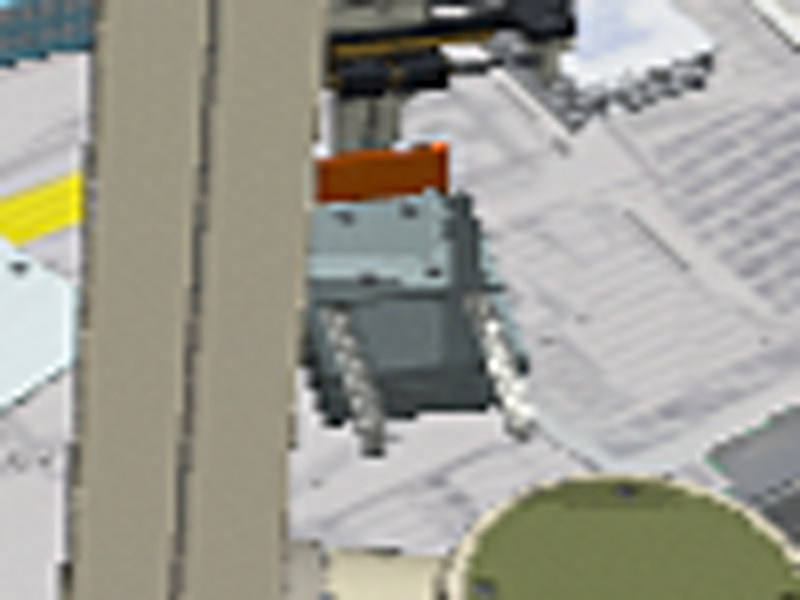

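View pics/d2c.png

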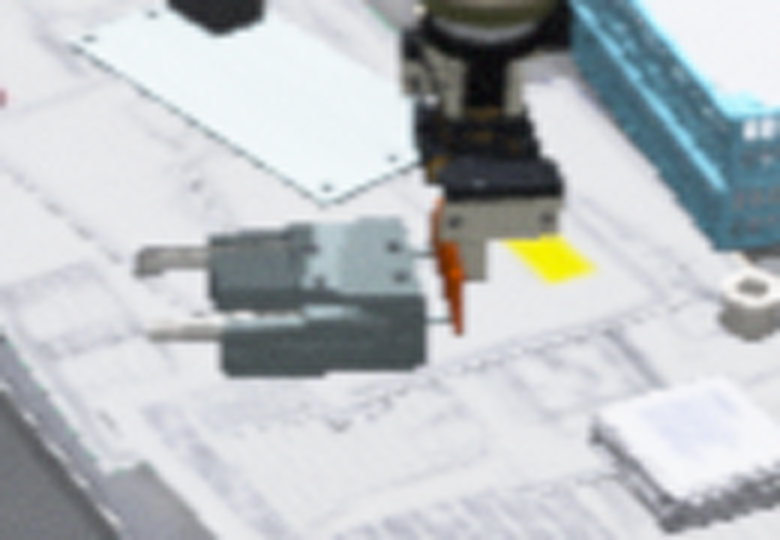

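Call:
move_arm(
  delta_pos=[
    [-3, 0, 0],
    [-3, 0, 0],
    [-2, 0, 0],
    [-2, 0, 0],
    [-1, 0, 0],
    [0, 0, 0],
    [0, 0, 0],
    [0, 0, 0],
  ],
  delta_rot=[
    [0, 0, 0],
    [0, 0, 0],
    [0, 0, 0],
    [0, 0, 0],
    [0, 0, 0],
    [0, 0, 0],
    [0, 0, 0],
    [0, 0, 0],
  ],
  grip=[0, 0, 0, 0, 0, 0, 0, 0],
)

```text
t: 3.12
position: [0.5311, -0.3192, 0.0536]
orientation: [3.14, -0.009, -0.408]
force: [18.8, -8.7, -14.9]
gripper_width: 0.0008
```

```bash
python3 - <<'E'
from h import *
s=st(); 
p=np.array(s['position'])-[0.5756,-0.336,0]; print('along',p[:2]@[.919,-.394])
E
```

```text
{'t': 3.1167, 'position': [0.5311, -0.3192, 0.0536], 'orientation': [3.1405, -0.0095, -0.4085], 'force': [18.8117, -8.6881, -14.92], 'gripper_width': 0.0008, 'joint_pos': [-0.6244, 0.329, 1.6075, 0.001, 1.1957, 1.3544]}
along -0.04757060661566682
```

Call:
move_arm(
  delta_pos=[
    [25, 0, 0],
    [40, 0, 0],
    [20, 0, -25],
    [0, 0, -40],
    [-25, 0, -30],
    [-35, 0, -20],
    [-40, 0, -10],
    [-40, 0, 0],
  ],
  delta_rot=[
    [0, 0, 0],
    [0, 0, 0],
    [0, 0, 0],
    [0, 0, 0],
    [0, 0, 0],
    [0, 0, 0],
    [0, 0, 0],
    [0, 0, 0],
  ],
  grip=[0, 0, 0, 0.3, 1, 1, 1, 1],
)

```text
t: 3.78
position: [0.4771, -0.2959, 0.1813]
orientation: [3.14, -0.006, -0.408]
force: [-0.6, -0.2, 1.3]
gripper_width: 0.0291
```

```bash
python3 - <<'E'
from h import *
s=st(); plan((0.395,-0.25,0.19),-0.405,5)
E
```

```text
{'t': 3.7833, 'position': [0.4771, -0.2959, 0.1813], 'orientation': [3.1398, -0.0055, -0.4083], 'force': [-0.5577, -0.2321, 1.3265], 'gripper_width': 0.0291, 'joint_pos': [-0.6461, 0.0539, 1.673, -0.0005, 1.4088, 1.333]}
pos [[-18.7, -1.9, -1.7], [-18.7, -1.9, -1.7], [-18.7, -1.9, -1.8], [-18.7, -2.0, -1.7], [-18.8, -1.9, -1.8]]
rot [[0, 0, np.float64(-0.04)], [0, 0, np.float64(-0.04)], [0, 0, np.float64(-0.04)], [0, 0, np.float64(-0.04)], [0, 0, np.float64(-0.04)]]
max 18.981306593593605 -0.04 end [ 0.395 -0.25   0.19 ]
```

Call:
move_arm(
  delta_pos=[
    [-25, -2, -1],
    [-25, -3, -1],
    [-18, -2, 0],
    [-10, -2, 0],
    [-3, 0, 0],
    [0, 0, 0],
    [0, 0, 0],
    [0, 0, 0],
  ],
  delta_rot=[
    [0, 0, 0],
    [0, 0, 0],
    [0, 0, 0],
    [0, 0, 0],
    [0, 0, 0],
    [0, 0, 0],
    [0, 0, 0],
    [0, 0, 0],
  ],
  grip=[1, 1, 1, 1, 1, 1, 1, 1],
)

```text
t: 4.45
position: [0.4072, -0.2544, 0.1794]
orientation: [3.141, -0.0, -0.409]
force: [0.0, 0.3, 0.5]
gripper_width: 0.0825
```

```bash
python3 - <<'E'
from h import *
s=st(); im,m=snap('wrist','w4')
E
```

```text
{'t': 4.45, 'position': [0.4072, -0.2544, 0.1794], 'orientation': [3.1414, -0.0004, -0.409], 'force': [0.0308, 0.2811, 0.4646], 'gripper_width': 0.0825, 'joint_pos': [-0.6652, -0.1647, 1.8868, -0.0, 1.419, 1.3146]}
```

View pics/w4.png

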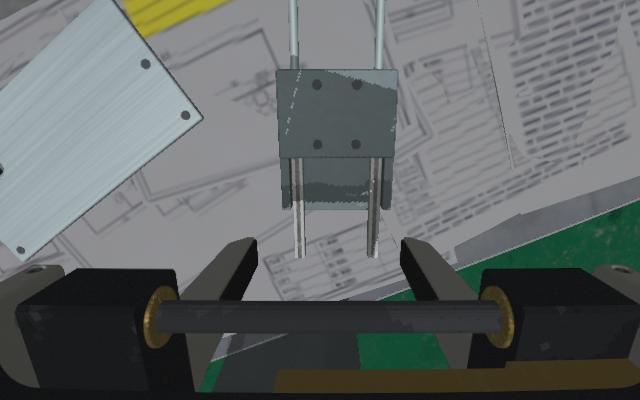

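```bash
python3 - <<'E'
from h import *
im,m=load('w4')
b=im[130:270,260:410,::-1]
cv2.imwrite('pics/w4c.png',cv2.resize(b,None,fx=4.2,fy=4.2,interpolation=cv2.INTER_CUBIC))
b=im[0:270,0:220,::-1]
cv2.imwrite('pics/w4p.png',cv2.resize(b,None,fx=2.2,fy=2.2,interpolation=cv2.INTER_CUBIC))
E
```

```text
(no output)
```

View pics/w4c.png

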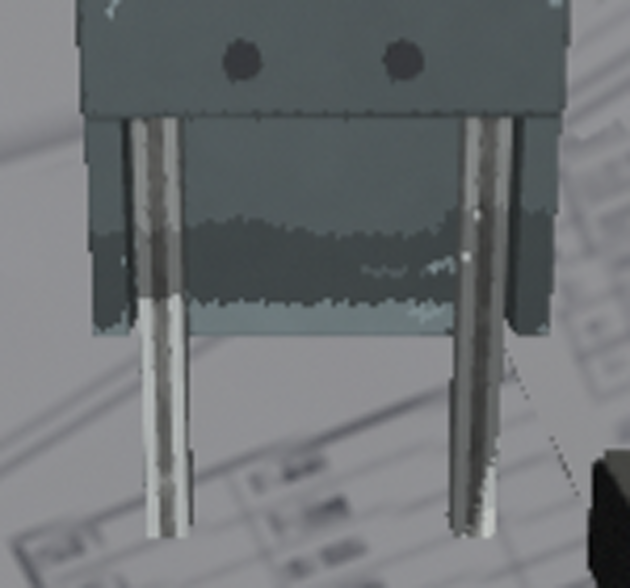

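View pics/w4p.png

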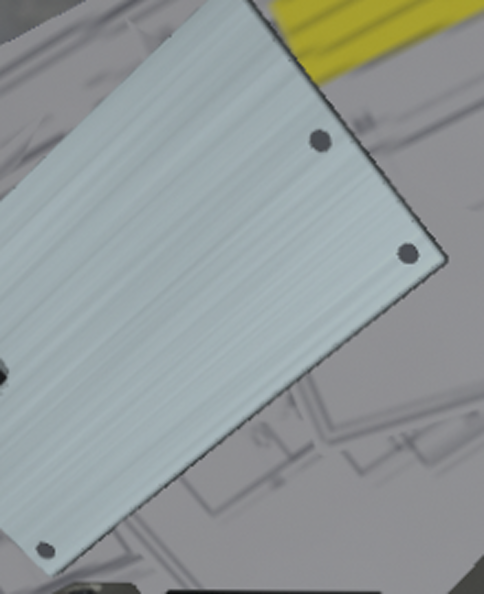

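```bash
cat > pose.py <<'E'
from h import *
MO=np.array([.4528,-.2822]); MY=2.737
def inmag(P): 
    c,s=np.cos(MY),np.sin(MY); d=np.atleast_2d(P)[:,:2]-MO; return d@np.array([[c,-s],[s,c]])
E
python3 - <<'E'
from pose import *
im,m=load('w4')
q=lambda L:[(260+x/4.2,130+y/4.2) for x,y in L]
T=onz(m,q([(147,535),(187,535),(130,118),(181,118),(455,535),(495,535),(462,118),(512,118)]),.0365); print(T.round(4)); print(inmag(T).round(4)*1000)
r=lambda L:[(x/2.2,y/2.2) for x,y in L]
P=onz(m,r([(446,259),(50,575)]),.008); print(P,np.linalg.norm(P[0]-P[1]))
H=onz(m,r([(320,140),(408,253),(45,550)]),.008); print(H,np.linalg.norm(H[1]-H[2]),np.linalg.norm(H[0]-H[1]))
d=P[1]-P[0]; print('plate y dir yaw',np.arctan2(-d[0],d[1]))
d=H[2]-H[1]; print(np.arctan2(-d[0],d[1]))
d=P[1]-P[0]; yw=np.arctan2(-d[0],d[1]); c,s=np.cos(yw),np.sin(yw)
mid=P.mean(0)[:2]; print('plate origin',mid+70e-3*np.array([c,s]))
E
```

```text
[[ 0.3639 -0.198   0.0365]
 [ 0.3601 -0.2069  0.0365]
 [ 0.4565 -0.2374  0.0365]
 [ 0.452  -0.2477  0.0365]
 [ 0.3342 -0.2663  0.0365]
 [ 0.3303 -0.2752  0.0365]
 [ 0.4273 -0.3046  0.0365]
 [ 0.4229 -0.3148  0.0365]]
[[114.8 -42.4]
 [114.9 -32.7]
 [ 14.2 -42.6]
 [ 14.3 -31.4]
 [115.3  32.1]
 [115.3  41.8]
 [ 14.6  30.7]
 [ 14.7  41.7]]
[[ 0.52552892 -0.16975385  0.008     ]
 [ 0.47214636  0.10275993  0.008     ]] 0.27769310305711464
[[ 0.59175615 -0.14388325  0.008     ]
 [ 0.53478699 -0.15528786  0.008     ]
 [ 0.48469761  0.09588017  0.008     ]] 0.256113894519641 0.05809948032012549
plate y dir yaw 0.19343994458826866
0.19684337309179245
plate origin [ 0.56753206 -0.02004045]
```

```bash
python3 - <<'E'
from h import *
s=st()
c,sn=np.cos(2.737),np.sin(2.737)
def M(x,y): return np.array([.4528,-.2822])+[c*x-sn*y,sn*x+c*y]
print(M(.095,-.0373))
plan((*M(.095,-.0373),.10),-0.405,4)
E
```

```text
{'t': 4.5, 'position': [0.4072, -0.2543, 0.1793], 'orientation': [3.1415, -0.0001, -0.409], 'force': [0.1002, -0.7805, 0.3962], 'gripper_width': 0.0864, 'joint_pos': [-0.665, -0.1644, 1.8868, -0.0, 1.419, 1.3148]}
[ 0.38015297 -0.21051528]
pos [[-10.6, -7.3, 19.8], [-10.5, -7.4, 19.8], [-10.6, -7.4, 19.8], [-10.5, -7.4, 19.9]]
rot [[0, 0, np.float64(-0.06)], [0, 0, np.float64(-0.06)], [0, 0, np.float64(-0.06)], [0, 0, np.float64(-0.06)]]
max 23.685860761222084 -0.06 end [ 0.3802 -0.2105  0.1   ]
```

Call:
move_arm(
  delta_pos=[
    [-14, -10, 26],
    [-14, -10, 26],
    [-11, -7, 22],
    [-3, -2.5, 18],
    [0, 0, 16],
    [0, 0, 14],
    [0, 0, 8],
    [0, 0, 4],
  ],
  delta_rot=[
    [0, 0, 0],
    [0, 0, 0],
    [0, 0, 0],
    [0, 0, 0],
    [0, 0, 0],
    [0, 0, 0],
    [0, 0, 0],
    [0, 0, 0],
  ],
  grip=[0.45, 0.4, 0.4, 0.4, 0.4, 0.4, 0.4, 0.4],
)

```text
t: 5.17
position: [0.3796, -0.2096, 0.0438]
orientation: [-3.141, 0.002, -0.409]
force: [-0.9, -0.6, -0.7]
gripper_width: 0.0424
```

```bash
python3 - <<'E'
from h import *
s=st(); im,m=snap('wrist','w5'); st()
E
```

```text
{'t': 5.1667, 'position': [0.3796, -0.2096, 0.0438], 'orientation': [-3.1411, 0.0023, -0.4087], 'force': [-0.894, -0.6137, -0.7092], 'gripper_width': 0.0424, 'joint_pos': [-0.6228, -0.1328, 2.1232, -0.0, 1.1536, 1.3567]}
{'t': 5.2167, 'position': [0.3796, -0.2096, 0.0438], 'orientation': [-3.1411, 0.0022, -0.4088], 'force': [-0.9047, -0.6343, -0.5118], 'gripper_width': 0.0392, 'joint_pos': [-0.6229, -0.1329, 2.1233, 0.0, 1.1535, 1.3567]}
```

View pics/w5.png

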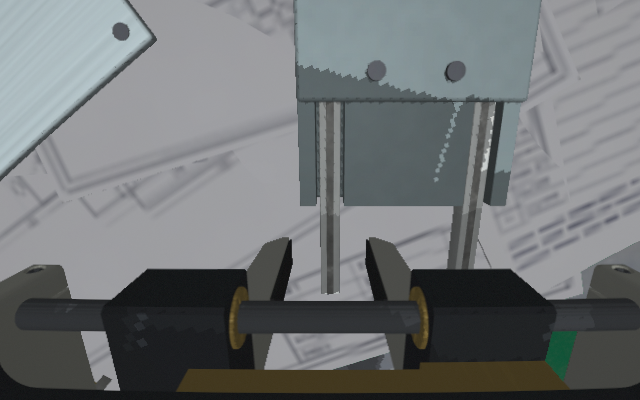

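Call:
move_arm(
  delta_pos=[
    [0, 0, -1.5],
    [0, 0, 0],
    [0, 0, 0],
    [0, 0, 0],
    [0, 0, 0],
    [0, 0, 0],
    [0, 0, 0],
    [0, 0, 0],
  ],
  delta_rot=[
    [0, 0, 0],
    [0, 0, 0],
    [0, 0, 0],
    [0, 0, 0],
    [0, 0, 0],
    [0, 0, 0],
    [0, 0, 0],
    [0, 0, 0],
  ],
  grip=[0.05, 0, 0, 0, 0, 0, 0, 0],
  newtons=25,
)

```text
t: 5.88
position: [0.3804, -0.2103, 0.047]
orientation: [3.141, -0.001, -0.409]
force: [1.0, -0.3, 1.8]
gripper_width: 0.0097
```

Call:
move_arm(
  delta_pos=[
    [-6, 0, 0],
    [-10, 0, 0],
    [-11, 0, 0],
    [-8, 0, 0],
    [-2, 0, -4],
    [0, 0, -15],
    [0, 0, -25],
    [0, 0, -25],
  ],
  delta_rot=[
    [0, 0, 0],
    [0, 0, 0],
    [0, 0, 0],
    [0, 0, 0],
    [0, 0, 0],
    [0, 0, 0],
    [0, 0, 0],
    [0, 0, 0],
  ],
  grip=[0, 0, 0, 0, 0, 0, 0, 0],
)

```text
t: 6.55
position: [0.3449, -0.1944, 0.1156]
orientation: [-3.141, 0.003, -0.409]
force: [0.2, -0.3, 0.2]
gripper_width: 0.0102
```

```bash
python3 - <<'E'
from h import *
s=st()
plan((.514,.024,.135),0.195,10)
E
```

```text
{'t': 6.55, 'position': [0.3449, -0.1944, 0.1156], 'orientation': [-3.1409, 0.003, -0.4091], 'force': [0.2011, -0.3313, 0.1854], 'gripper_width': 0.0102, 'joint_pos': [-0.6429, -0.3595, 2.1668, 0.0, 1.3374, 1.337]}
pos [[6.8, -26.8, -1.9], [8.4, -26.3, -1.9], [10.0, -25.7, -1.9], [11.5, -25.1, -2.0], [13.0, -24.4, -1.9], [14.5, -23.5, -2.0], [15.9, -22.6, -1.9], [17.2, -21.6, -2.0], [18.5, -20.5, -1.9], [19.7, -19.4, -2.0]]
rot [[0, 0, np.float64(-3.46)], [0, 0, np.float64(-3.46)], [0, 0, np.float64(-3.46)], [0, 0, np.float64(-3.46)], [0, 0, np.float64(-3.46)], [0, 0, np.float64(-3.46)], [0, 0, np.float64(-3.46)], [0, 0, np.float64(-3.46)], [0, 0, np.float64(-3.46)], [0, 0, np.float64(-3.46)]]
max 27.72093072030591 -3.46 end [0.514 0.024 0.135]
```

Call:
move_arm(
  delta_pos=[
    [8, -28, -2],
    [10, -34, -3],
    [14, -33, -3],
    [16, -32, -3],
    [19, -30, -3],
    [22, -28, -3],
    [20, -21, -2],
    [13, -12, 0],
  ],
  delta_rot=[
    [0, 0, -3],
    [0, 0, -5],
    [0, 0, -5],
    [0, 0, -5],
    [0, 0, -5],
    [0, 0, -5],
    [0, 0, -4],
    [0, 0, -2.6],
  ],
  grip=[0, 0, 0, 0, 0, 0, 0, 0],
)

```text
t: 7.22
position: [0.5044, 0.0071, 0.1352]
orientation: [-3.141, -0.001, 0.201]
force: [0.7, -1.1, -1.0]
gripper_width: 0.01
```

```bash
python3 - <<'E'
from h import *
s=st(); im,m=snap('wrist','w6'); st()
E
```

```text
{'t': 7.2167, 'position': [0.5044, 0.0071, 0.1352], 'orientation': [-3.1412, -0.0009, 0.2005], 'force': [0.6644, -1.1013, -1.0392], 'gripper_width': 0.01, 'joint_pos': [-0.0881, -0.0563, 1.87, 0.0007, 1.3271, 1.282]}
{'t': 7.2667, 'position': [0.5053, 0.0083, 0.1351], 'orientation': [-3.1404, -0.0018, 0.2033], 'force': [-1.8882, 1.0339, 0.1134], 'gripper_width': 0.0098, 'joint_pos': [-0.0862, -0.0545, 1.8685, 0.0017, 1.3262, 1.2809]}
```

View pics/w6.png

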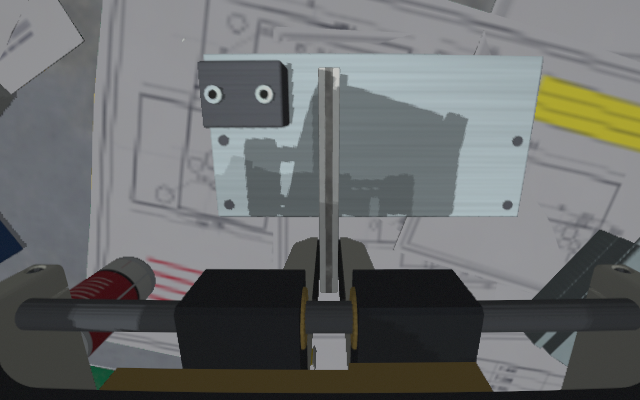

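```bash
python3 - <<'E'
from h import *
im,m=load('w6')
cv2.imwrite('pics/w6a.png',cv2.resize(im[40:230,185:345,::-1],None,fx=3.1,fy=3.1,interpolation=cv2.INTER_CUBIC))
cv2.imwrite('pics/w6b.png',cv2.resize(im[40:230,440:560,::-1],None,fx=3.1,fy=3.1,interpolation=cv2.INTER_CUBIC))
E
```

```text
(no output)
```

View pics/w6a.png

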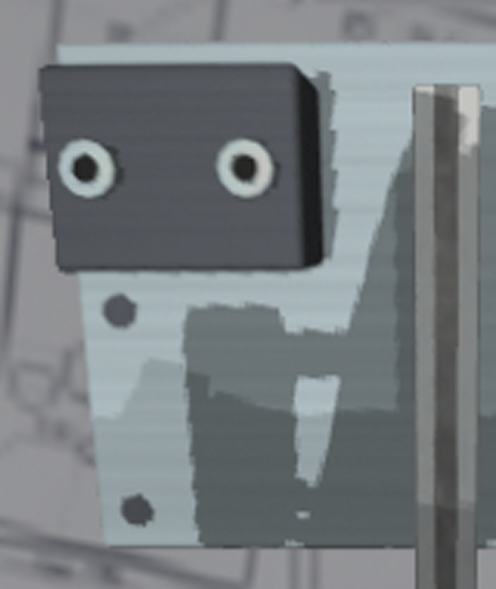

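View pics/w6b.png

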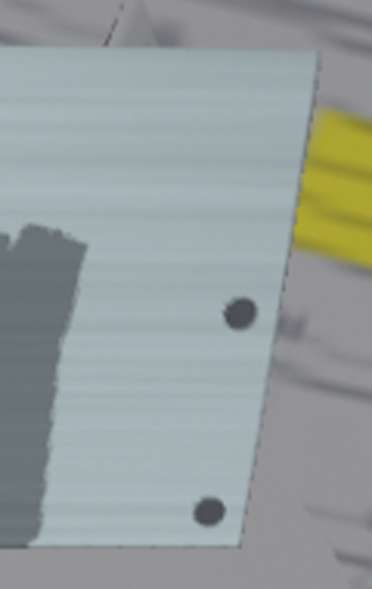

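```bash
python3 - <<'E'
from h import *
im,m=load('w6')
a=lambda L:[(185+x/3.1,40+y/3.1) for x,y in L]; b=lambda L:[(440+x/3.1,40+y/3.1) for x,y in L]
P=onz(m,a([(57,44),(106,545)])+b([(240,547),(318,52)]),.008); print(P.round(4),[np.linalg.norm(P[i]-P[(i+1)%4]).round(4) for i in range(4)])
e=P[1]-P[2]; f=P[0]-P[3]; print('yaw',np.arctan2(-e[0],e[1]),np.arctan2(-f[0],f[1])); print('o',P.mean(0))
F=onz(m,a([(40,66),(293,65),(302,268),(57,271)]),.048); print(F.round(4),[np.linalg.norm(F[i]-F[(i+1)%4]).round(4) for i in range(4)],F.mean(0))
for e in (F[0]-F[1],F[3]-F[2]): print(np.arctan2(-e[0],e[1]))
yw=.197; O=P.mean(0)[:2]; Rm=np.array([[np.cos(yw),-np.sin(yw)],[np.sin(yw),np.cos(yw)]])
print('F in plate',((F[:,:2]-O)@Rm).round(4), ((F.mean(0)[:2]-O)@Rm))
B=onz(m,a([(415,87),(478,87)]),.135-.0473+.0365); print('bar far end',((B[:,:2]-O)@Rm).round(4)); print('tcp',(np.array([0.5044,0.0071])-O)@Rm)
E
```

```text
[[ 0.607   0.1314  0.008 ]
 [ 0.472   0.1038  0.008 ]
 [ 0.5264 -0.1683  0.008 ]
 [ 0.6611 -0.1403  0.008 ]] [np.float64(0.1378), np.float64(0.2775), np.float64(0.1376), np.float64(0.277)]
yaw 0.19719336922177416 0.19639576156533095
o [ 0.56662768 -0.0183649   0.008     ]
[[0.5977 0.1188 0.048 ]
 [0.6088 0.0629 0.048 ]
 [0.5654 0.0537 0.048 ]
 [0.5534 0.1106 0.048 ]] [np.float64(0.057), np.float64(0.0444), np.float64(0.0581), np.float64(0.0451)] [0.58136142 0.08649421 0.048     ]
0.19610172278428809
0.20775816262247324
F in plate [[0.0574 0.1284]
 [0.0573 0.0714]
 [0.0129 0.0709]
 [0.0123 0.129 ]] [0.03497265 0.09994713]
bar far end [[0.0423 0.0419]
 [0.0424 0.0323]]
tcp [-0.05603989  0.03715207]
```

```bash
cat >> h.py <<'E'
PO=np.array([.5666,-.0184]); PY=.197
PR=np.array([[np.cos(PY),-np.sin(PY)],[np.sin(PY),np.cos(PY)]])
def W(x,y): return PO+PR@np.array([x,y])
def inplate(P): return (np.atleast_2d(P)[:,:2]-PO)@PR
E
python3 - <<'E'
from h import *
s=st(); print(W(-.042,.058),inplate(s['position']))
plan((*W(-.042,.058),.06),PY,5)
E
```

```text
{'t': 7.2667, 'position': [0.5053, 0.0083, 0.1351], 'orientation': [-3.1404, -0.0018, 0.2033], 'force': [-1.8882, 1.0339, 0.1134], 'gripper_width': 0.0098, 'joint_pos': [-0.0862, -0.0545, 1.8685, 0.0017, 1.3262, 1.2809]}
[0.51406012 0.03025759] [[-0.05489919  0.03821258]]
pos [[2.6, -3.9, 15.0], [2.6, -4.0, 15.0], [2.6, -3.9, 15.0], [2.6, -4.0, 15.1], [2.6, -3.9, 15.0]]
rot [[0, 0, np.float64(0.07)], [0, 0, np.float64(0.07)], [0, 0, np.float64(0.07)], [0, 0, np.float64(0.07)], [0, 0, np.float64(0.07)]]
max 15.835719118499165 0.07 end [0.5141 0.0302 0.06  ]
```

Call:
move_arm(
  delta_pos=[
    [4, -6, 18],
    [4, -6, 18],
    [3, -5, 16],
    [1, -2, 12],
    [0, 0, 8],
    [0, 0, 6],
    [0, 0, 6],
    [0, 0, 4],
  ],
  delta_rot=[
    [0, 0, 0.2],
    [0, 0, 0.1],
    [0, 0, 0],
    [0, 0, 0],
    [0, 0, 0],
    [0, 0, 0],
    [0, 0, 0],
    [0, 0, 0],
  ],
  grip=[0, 0, 0, 0, 0, 0, 0, 0],
)

```text
t: 7.93
position: [0.5112, 0.025, 0.0465]
orientation: [3.141, -0.0, 0.189]
force: [0.1, -0.4, -0.4]
gripper_width: 0.0098
```

```bash
python3 - <<'E'
from h import *
s=st(); print(inplate(s['position']))
E
```

```text
{'t': 7.9333, 'position': [0.5112, 0.025, 0.0465], 'orientation': [3.1414, -0.0003, 0.1891], 'force': [0.0833, -0.4287, -0.4098], 'gripper_width': 0.0098, 'joint_pos': [-0.0512, 0.0774, 1.9118, -0.0001, 1.1521, 1.3305]}
[[-0.04580365  0.05340785]]
```

Call:
move_arm(
  delta_pos=[
    [1.5, -3, 3],
    [1.5, -3, 3],
    [0.5, -1, 3],
    [0, 0, 2.5],
    [0, 0, 1.5],
    [0, 0, 1],
    [0, 0, 0.5],
    [0, 0, 0],
  ],
  delta_rot=[
    [0, 0, -0.4],
    [0, 0, 0],
    [0, 0, 0],
    [0, 0, 0],
    [0, 0, 0],
    [0, 0, 0],
    [0, 0, 0],
    [0, 0, 0],
  ],
  grip=[0, 0, 0, 0, 0, 0, 0, 0],
)

```text
t: 8.6
position: [0.5132, 0.0329, 0.0321]
orientation: [3.142, 0.0, 0.197]
force: [-0.5, 0.3, -1.6]
gripper_width: 0.0103
```

```bash
python3 - <<'E'
from h import *
s=st(); print(inplate(s['position']))
E
```

```text
{'t': 8.6, 'position': [0.5132, 0.0329, 0.0321], 'orientation': [3.1416, 0.0, 0.1965], 'force': [-0.5461, 0.3287, -1.6425], 'gripper_width': 0.0103, 'joint_pos': [-0.0357, 0.1063, 1.911, -0.0, 1.1243, 1.3386]}
[[-0.04233587  0.06077104]]
```

Call:
move_arm(
  delta_pos=[
    [0, -1.5, 0.5],
    [0, -1.5, 0.4],
    [0, -1, 0],
    [0, -0.8, 0],
    [0, -0.7, 0],
    [0, -0.5, 0],
    [0, 0, 0],
    [0, 0, 0],
  ],
  delta_rot=[
    [0, 0, 0],
    [0, 0, 0],
    [0, 0, 0],
    [0, 0, 0],
    [0, 0, 0],
    [0, 0, 0],
    [0, 0, 0],
    [0, 0, 0],
  ],
  grip=[0, 0, 0, 0, 0, 0, 0, 0],
)

```text
t: 9.27
position: [0.5122, 0.0385, 0.0314]
orientation: [3.141, -0.0, 0.196]
force: [0.5, -4.6, 1.7]
gripper_width: 0.0101
```

```bash
python3 - <<'E'
from h import *
s=st(); print(inplate(s['position']),np.array(s['force'])[:2]@PR,np.round(s['wrist_torque'],2))
snap('wrist','w7')
E
```

```text
{'t': 9.2667, 'position': [0.5122, 0.0385, 0.0314], 'orientation': [3.141, -0.0003, 0.1965], 'force': [0.4896, -4.5515, 1.7326], 'gripper_width': 0.0101, 'joint_pos': [-0.0245, 0.1056, 1.9132, -0.0006, 1.1224, 1.3501]}
[[-0.0421827   0.06644816]] [-0.4107494 -4.5592918] [-0.85 -0.   -0.2 ]
```

View pics/w7.png

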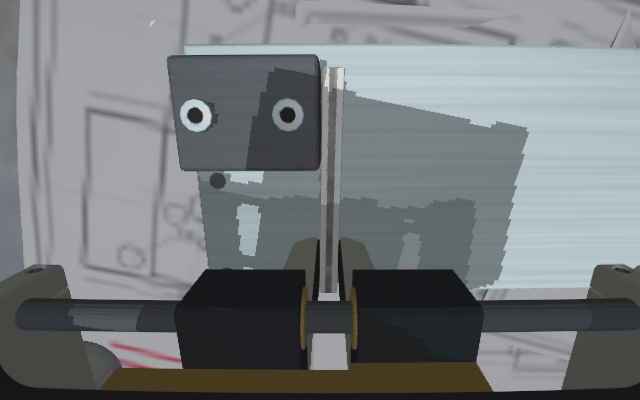

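Call:
move_arm(
  delta_pos=[
    [0, 0.5, 0],
    [0, 0, 0],
    [0, 0, 0],
    [0, 0, -2],
    [0, 0, -10],
    [0, 0, -25],
    [0, 0, -35],
    [0, -10, -38],
  ],
  delta_rot=[
    [0, 0, 0],
    [0, 0, 0],
    [0, 0, 0],
    [0, 0, 0],
    [0, 0, 0],
    [0, 0, 0],
    [0, 0, 0],
    [0, 0, 0],
  ],
  grip=[0.3, 0.3, 0.3, 0.3, 0.3, 0.3, 0.5, 1],
)

```text
t: 9.98
position: [0.509, 0.0473, 0.1418]
orientation: [-3.141, 0.003, 0.196]
force: [0.8, -0.1, -0.2]
gripper_width: 0.037
```

```bash
python3 - <<'E'
from h import *
s=st(); snap('wrist','w8')
plan((0.47,0.29,.22),PY,8)
E
```

```text
{'t': 9.9833, 'position': [0.509, 0.0473, 0.1418], 'orientation': [-3.1414, 0.0029, 0.1956], 'force': [0.8454, -0.0626, -0.1548], 'gripper_width': 0.037, 'joint_pos': [-0.0073, -0.0405, 1.8423, -0.0004, 1.3427, 1.368]}
pos [[0.5, -30.5, -8.6], [0.5, -30.6, -8.5], [0.5, -30.5, -8.6], [0.5, -30.6, -8.5], [0.5, -30.5, -8.6], [0.5, -30.6, -8.5], [0.6, -30.5, -8.6], [0.5, -30.6, -8.5]]
rot [[0, 0, np.float64(-0.01)], [0, 0, np.float64(-0.01)], [0, 0, np.float64(-0.01)], [0, 0, np.float64(-0.01)], [0, 0, np.float64(-0.01)], [0, 0, np.float64(-0.01)], [0, 0, np.float64(-0.01)], [0, 0, np.float64(-0.01)]]
max 31.762556572165284 -0.01 end [0.47 0.29 0.22]
```

View pics/w8.png

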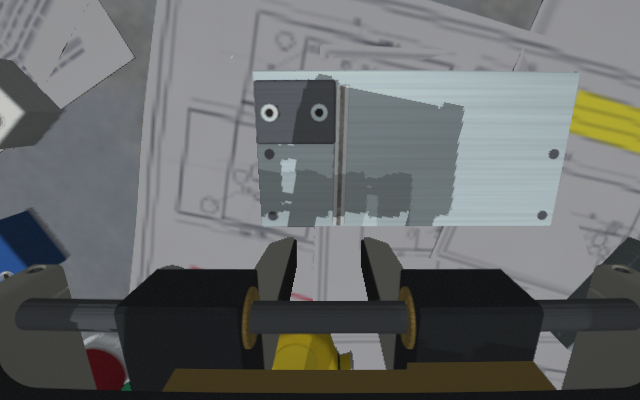

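Call:
move_arm(
  delta_pos=[
    [0, -25, -15],
    [0, -36, -16],
    [0, -38, -14],
    [0, -38, -10],
    [0, -36, -8],
    [0, -30, -5],
    [0, -20, -3],
    [0, -10, 0],
  ],
  delta_rot=[
    [0, 0, 0],
    [0, 0, 0],
    [0, 0, 0],
    [0, 0, 0],
    [0, 0, 0],
    [0, 0, 0],
    [0, 0, 0],
    [0, 0, 0],
  ],
  grip=[1, 1, 1, 1, 1, 1, 1, 1],
)

```text
t: 10.7
position: [0.4642, 0.2796, 0.214]
orientation: [-3.14, -0.002, 0.199]
force: [0.4, -0.0, 0.4]
gripper_width: 0.0913
```

```bash
python3 - <<'E'
from h import *
s=st(); snap('wrist','w9')
E
```

```text
{'t': 10.7, 'position': [0.4642, 0.2796, 0.214], 'orientation': [-3.1402, -0.0023, 0.1993], 'force': [0.4409, -0.0051, 0.3541], 'gripper_width': 0.0913, 'joint_pos': [0.447, -0.0171, 1.6845, 0.0008, 1.4716, 1.8183]}
```

View pics/w9.png

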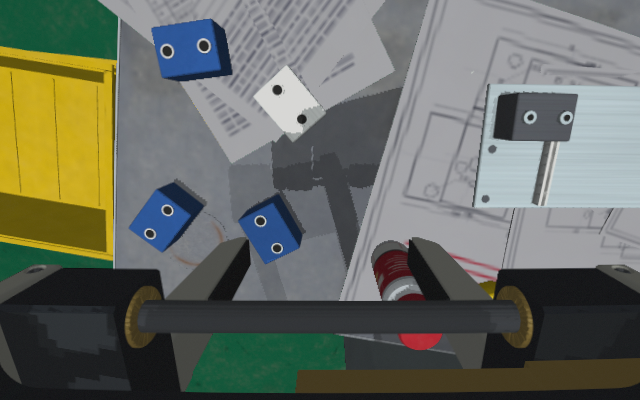

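```bash
python3 - <<'E'
from h import *
im,m=load('w9')
cv2.imwrite('pics/w9a.png',cv2.resize(im[55:155,240:340,::-1],None,fx=5,fy=5,interpolation=cv2.INTER_CUBIC))
cv2.imwrite('pics/w9b.png',cv2.resize(im[180:280,220:320,::-1],None,fx=5,fy=5,interpolation=cv2.INTER_CUBIC))
E
```

```text
(no output)
```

View pics/w9a.png

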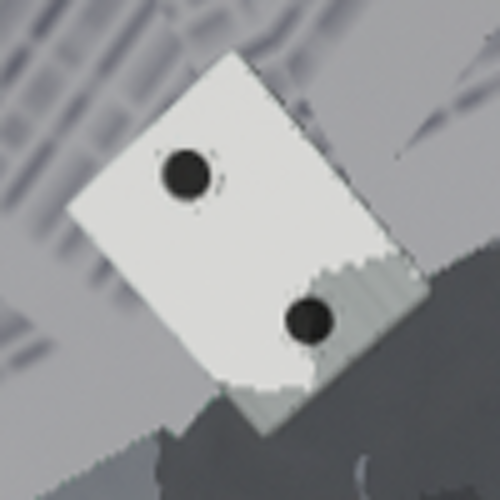

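View pics/w9b.png

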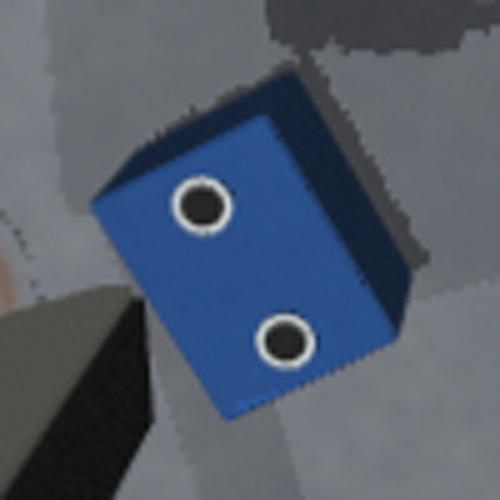

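```bash
python3 - <<'E'
from h import *
im,m=load('w9')
a=lambda L:[(240+x/5,55+y/5) for x,y in L]; b=lambda L:[(220+x/5,180+y/5) for x,y in L]
def rep(n,H,C):
    print(n,'holes',H.round(4)[:,:2].tolist(),H.mean(0)[:2].round(4),np.linalg.norm(H[0]-H[1]).round(4)); d=H[1]-H[0]; print(' long axis angle',np.arctan2(d[1],d[0]))
    print(' corners',C.mean(0)[:2].round(4),[np.linalg.norm(C[i]-C[(i+1)%4]).round(4) for i in range(4)],[np.arctan2(*(C[(i+1)%4]-C[i])[[1,0]]).round(3) for i in range(4)])
rep('bare',onz(m,a([(187,175),(309,321)]),.04),onz(m,a([(233,50),(424,283),(264,430),(68,207)]),.04))
rep('blue',onz(m,b([(203,206),(286,341)]),.04),onz(m,b([(93,205),(270,115),(397,335),(228,420)]),.04))
E
```

```text
bare holes [[0.5534, 0.3484], [0.5309, 0.3203]] [0.5422 0.3343] 0.036
 long axis angle -2.245039886385193
 corners [0.5428 0.3346] [np.float64(0.0563), np.float64(0.0433), np.float64(0.0569), np.float64(0.0438)] [np.float64(-2.241), np.float64(2.492), np.float64(0.91), np.float64(-0.664)]
blue holes [[0.4166, 0.3455], [0.3888, 0.3229]] [0.4027 0.3342] 0.0359
 long axis angle -2.4605535291919733
 corners [0.4035 0.3337] [np.float64(0.0445), np.float64(0.057), np.float64(0.0441), np.float64(0.0579)] [np.float64(-0.898), np.float64(-2.472), np.float64(2.263), np.float64(0.676)]
```

```bash
python3 - <<'E'
from h import *
plan((.5425,.3345,.10),.899,7)
E
```

```text
pos [[12.5, -5.4, 16.2], [13.0, -4.2, 16.2], [13.4, -2.8, 16.2], [13.6, -1.5, 16.2], [13.7, -0.2, 16.2], [13.6, 1.2, 16.1], [13.4, 2.6, 16.2]]
rot [[0, 0, np.float64(-5.73)], [0, 0, np.float64(-5.73)], [0, 0, np.float64(-5.73)], [0, 0, np.float64(-5.73)], [0, 0, np.float64(-5.73)], [0, 0, np.float64(-5.73)], [0, 0, np.float64(-5.73)]]
max 21.21720999566154 -5.73 end [0.5424 0.3345 0.1   ]
```

Call:
move_arm(
  delta_pos=[
    [12.5, -5.5, 16],
    [13, -4, 16],
    [13.5, -3, 16],
    [13.5, -1.5, 16],
    [13.5, 0, 16],
    [13.5, 1, 16],
    [13.5, 2.5, 16],
    [0, 0, 6],
  ],
  delta_rot=[
    [0, 0, -5.5],
    [0, 0, -6.5],
    [0, 0, -6.5],
    [0, 0, -6.5],
    [0, 0, -6.5],
    [0, 0, -5.5],
    [0, 0, -3],
    [0, 0, 0],
  ],
  grip=[1, 1, 1, 1, 1, 1, 1, 1],
)

```text
t: 11.42
position: [0.542, 0.3318, 0.0911]
orientation: [-3.14, 0.003, 0.897]
force: [0.1, -0.6, 0.2]
gripper_width: 0.0929
```

```bash
python3 - <<'E'
from h import *
s=st(); im,m=snap('wrist','w10'); s=st()
print('block in tool view', proj(m,[.5425,.3345,.04]))
plan((.5425,.3345,.025),.899,6)
E
```

```text
{'t': 11.4167, 'position': [0.542, 0.3318, 0.0911], 'orientation': [-3.1405, 0.003, 0.8966], 'force': [0.1259, -0.6429, 0.2188], 'gripper_width': 0.0929, 'joint_pos': [0.4688, 0.3361, 1.524, -0.0002, 1.2846, 1.1431]}
{'t': 11.4667, 'position': [0.5407, 0.3312, 0.0906], 'orientation': [-3.1397, 0.0048, 0.8931], 'force': [-0.5561, -0.1974, -1.6763], 'gripper_width': 0.093, 'joint_pos': [0.4688, 0.335, 1.5265, -0.0003, 1.2852, 1.1466]}
block in tool view [[325.675026   229.01300743]]
pos [[0.6, -0.1, 10.9], [0.6, -0.1, 10.9], [0.6, -0.1, 10.9], [0.6, -0.1, 11.0], [0.7, -0.2, 10.9], [0.6, -0.1, 11.0]]
rot [[0, 0, np.float64(-0.06)], [0, 0, np.float64(-0.06)], [0, 0, np.float64(-0.06)], [0, 0, np.float64(-0.06)], [0, 0, np.float64(-0.06)], [0, 0, np.float64(-0.06)]]
max 11.016805344563368 -0.06 end [0.5425 0.3345 0.025 ]
```

View pics/w10.png

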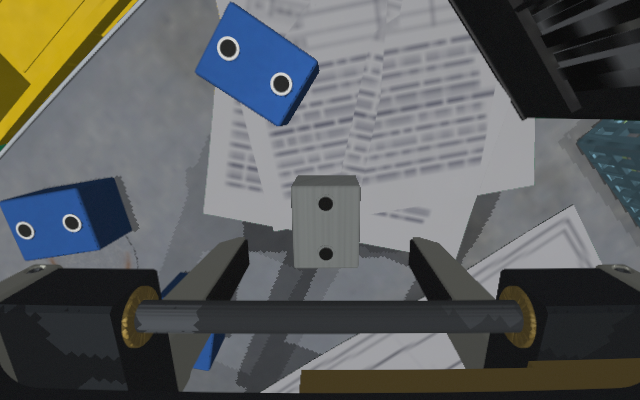

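Call:
move_arm(
  delta_pos=[
    [1, 0, 10],
    [1, 0, 14],
    [1, 0, 14],
    [0.5, 0, 12],
    [0, 0, 8],
    [0, 0, 5],
    [0, 0, 2],
    [0, 0, 0],
  ],
  delta_rot=[
    [0, 0, 0],
    [0, 0, 0],
    [0, 0, 0],
    [0, 0, 0],
    [0, 0, 0],
    [0, 0, 0],
    [0, 0, 0],
    [0, 0, 0],
  ],
  grip=[1, 1, 1, 1, 1, 0.55, 0.4, 0.4],
  newtons=40,
)

```text
t: 12.13
position: [0.5436, 0.3356, 0.0287]
orientation: [-3.141, 0.001, 0.895]
force: [-0.4, -0.2, 0.4]
gripper_width: 0.0773
```

Call:
move_arm(
  delta_pos=[
    [0, 0, 0],
    [0, 0, 0],
    [0, 0, 0],
    [0, 0, 0],
    [0, 0, 0],
    [0, 0, 0],
    [0, 0, 0],
    [0, 0, 0],
  ],
  delta_rot=[
    [0, 0, 0],
    [0, 0, 0],
    [0, 0, 0],
    [0, 0, 0],
    [0, 0, 0],
    [0, 0, 0],
    [0, 0, 0],
    [0, 0, 0],
  ],
  grip=[0.3, 0.3, 0.3, 0.3, 0.3, 0.3, 0.3, 0.3],
  newtons=40,
)

```text
t: 12.8
position: [0.5441, 0.336, 0.0298]
orientation: [3.141, -0.001, 0.895]
force: [-0.5, 0.6, 5.4]
gripper_width: 0.0456
```

```bash
python3 - <<'E'
from h import *
s=st(); snap('wrist','w11')
E
```

```text
{'t': 12.8, 'position': [0.5441, 0.336, 0.0298], 'orientation': [3.1415, -0.0007, 0.8948], 'force': [-0.5183, 0.6198, 5.3855], 'gripper_width': 0.0456, 'joint_pos': [0.473, 0.4152, 1.5461, 0.0002, 1.1796, 1.149]}
```

View pics/w11.png

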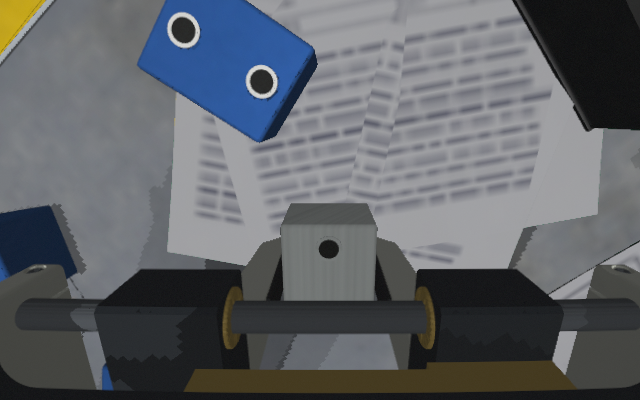

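```bash
sed -i 's/^PO=.*/PO=np.array([.5663,-.0170]); PY=.197/' h.py; python3 - <<'E'
from h import *
s=st(); p=np.array(s['position'])+[0,0,.06]
print(W(.035,.022))
plan((*W(.035,.022),.13),PY+np.pi/2,11,start=p)
E
```

```text
{'t': 12.85, 'position': [0.5441, 0.3361, 0.0298], 'orientation': [3.1415, -0.0008, 0.8948], 'force': [-1.9726, -0.1664, 5.8718], 'gripper_width': 0.0454, 'joint_pos': [0.473, 0.4152, 1.5461, 0.0003, 1.1796, 1.149]}
[0.59631701 0.01142497]
pos [[-20.1, 22.2, -3.7], [-21.7, 20.5, -3.7], [-23.3, 18.7, -3.6], [-24.7, 16.8, -3.7], [-26.0, 14.8, -3.6], [-27.1, 12.7, -3.7], [-28.0, 10.5, -3.6], [-28.7, 8.3, -3.7], [-29.3, 6.0, -3.6], [-29.7, 3.6, -3.7], [-29.8, 1.2, -3.6]]
rot [[0, 0, np.float64(-4.55)], [0, 0, np.float64(-4.55)], [0, 0, np.float64(-4.55)], [0, 0, np.float64(-4.55)], [0, 0, np.float64(-4.55)], [0, 0, np.float64(-4.55)], [0, 0, np.float64(-4.55)], [0, 0, np.float64(-4.55)], [0, 0, np.float64(-4.55)], [0, 0, np.float64(-4.55)], [0, 0, np.float64(-4.55)]]
max 30.175155343427814 -4.55 end [0.5963 0.0114 0.13  ]
```

Call:
move_arm(
  delta_pos=[
    [0, 0, -10],
    [0, 0, -22],
    [0, 0, -28],
    [-8, 9, -20],
    [-20, 22, -10],
    [-21.5, 20.5, -5],
    [-23.5, 19, -3],
    [-25, 17, -2],
  ],
  delta_rot=[
    [0, 0, 0],
    [0, 0, 0],
    [0, 0, 0],
    [0, 0, 0],
    [0, 0, -4.5],
    [0, 0, -4.5],
    [0, 0, -4.5],
    [0, 0, -4.5],
  ],
  grip=[0.3, 0.3, 0.3, 0.3, 0.3, 0.3, 0.3, 0.3],
)

```text
t: 13.52
position: [0.5648, 0.2042, 0.1298]
orientation: [3.141, 0.0, 1.213]
force: [0.7, -0.4, -2.6]
gripper_width: 0.0457
```

```bash
python3 - <<'E'
from h import *
s=st(); 
plan((*W(.035,.022),.12),PY+np.pi/2,7)
E
```

```text
{'t': 13.5167, 'position': [0.5648, 0.2042, 0.1298], 'orientation': [3.1414, 0.0002, 1.2134], 'force': [0.723, -0.3752, -2.6476], 'gripper_width': 0.0457, 'joint_pos': [0.2617, 0.2057, 1.6046, -0.0003, 1.3312, 0.6192]}
pos [[-24.2, 13.9, 1.4], [-25.2, 11.9, 1.4], [-26.1, 9.8, 1.4], [-26.8, 7.8, 1.4], [-27.3, 5.6, 1.4], [-27.7, 3.4, 1.4], [-27.9, 1.2, 1.4]]
rot [[0, 0, np.float64(-4.54)], [0, 0, np.float64(-4.54)], [0, 0, np.float64(-4.54)], [0, 0, np.float64(-4.54)], [0, 0, np.float64(-4.54)], [0, 0, np.float64(-4.54)], [0, 0, np.float64(-4.54)]]
max 27.960865508778515 -4.54 end [0.5963 0.0115 0.12  ]
```

Call:
move_arm(
  delta_pos=[
    [-26, 15, 1],
    [-28, 12, 1],
    [-28, 9, 1],
    [-27, 7, 2],
    [-25, 5, 1],
    [-20, 2, 1],
    [-10, 0, 0],
    [-4, 0, 0],
  ],
  delta_rot=[
    [0, 0, -4.5],
    [0, 0, -4.5],
    [0, 0, -4.5],
    [0, 0, -4.5],
    [0, 0, -4.5],
    [0, 0, -4.5],
    [0, 0, -3],
    [0, 0, 0],
  ],
  grip=[0.3, 0.3, 0.3, 0.3, 0.3, 0.3, 0.3, 0.3],
)

```text
t: 14.18
position: [0.5878, 0.0275, 0.1218]
orientation: [-3.14, 0.0, 1.733]
force: [0.3, 0.3, -3.3]
gripper_width: 0.0457
```

```bash
python3 - <<'E'
from h import *
s=st(); print(inplate(s['position'])); snap('wrist','w12'); s=st(); print(inplate(s['position']))
plan((*W(.035,.02),.06),PY+np.pi/2,5)
E
```

```text
{'t': 14.1833, 'position': [0.5878, 0.0275, 0.1218], 'orientation': [-3.1401, 0.0005, 1.7328], 'force': [0.281, 0.3225, -3.2618], 'gripper_width': 0.0457, 'joint_pos': [-0.0399, 0.1833, 1.6454, -0.0008, 1.3142, -0.2017]}
[[0.02975789 0.03946658]]
{'t': 14.2333, 'position': [0.588, 0.0279, 0.122], 'orientation': [-3.1406, 0.0004, 1.7296], 'force': [-0.6466, -0.1969, -2.7106], 'gripper_width': 0.0458, 'joint_pos': [-0.0393, 0.1834, 1.6451, -0.0006, 1.314, -0.1979]}
[[0.03003656 0.03982842]]
pos [[-3.9, 1.1, 12.4], [-3.9, 1.1, 12.4], [-4.0, 1.1, 12.4], [-4.0, 1.1, 12.4], [-3.9, 1.0, 12.4]]
rot [[0, 0, np.float64(-0.44)], [0, 0, np.float64(-0.44)], [0, 0, np.float64(-0.44)], [0, 0, np.float64(-0.44)], [0, 0, np.float64(-0.44)]]
max 13.075549701637787 -0.44 end [0.5967 0.0095 0.06  ]
```

View pics/w12.png

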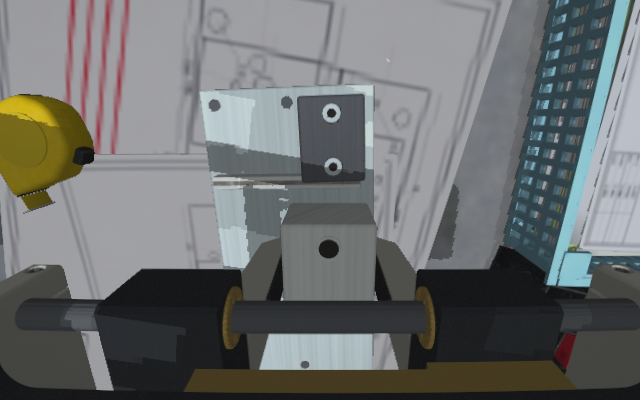

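Call:
move_arm(
  delta_pos=[
    [-4, 1.5, 12],
    [-6, 1.5, 14],
    [-5, 1.5, 14],
    [-4, 1, 12],
    [-1, 0, 8],
    [0, 0, 4],
    [0, 0, 0],
    [0, 0, 0],
  ],
  delta_rot=[
    [0, 0, -1],
    [0, 0, -1],
    [0, 0, -0.2],
    [0, 0, 0],
    [0, 0, 0],
    [0, 0, 0],
    [0, 0, 0],
    [0, 0, 0],
  ],
  grip=[0.3, 0.3, 0.3, 0.3, 0.3, 0.3, 0.3, 0.3],
)

```text
t: 14.9
position: [0.5973, 0.0114, 0.0582]
orientation: [-3.141, -0.0, 1.771]
force: [-0.4, -0.1, -2.0]
gripper_width: 0.0456
```

```bash
python3 - <<'E'
from h import *
snap('wrist','w13'); s=st(); print(inplate(s['position']), s['orientation'][2]-PY-np.pi/2)
E
```

```text
{'t': 14.95, 'position': [0.5977, 0.0113, 0.0588], 'orientation': [3.1408, 0.0001, 1.771], 'force': [0.0011, 0.0408, -2.416], 'gripper_width': 0.0454, 'joint_pos': [-0.0668, 0.2767, 1.6607, 0.0001, 1.2034, -0.2671]}
[[0.03637693 0.02163989]] 0.0032002209838202234
```

View pics/w13.png

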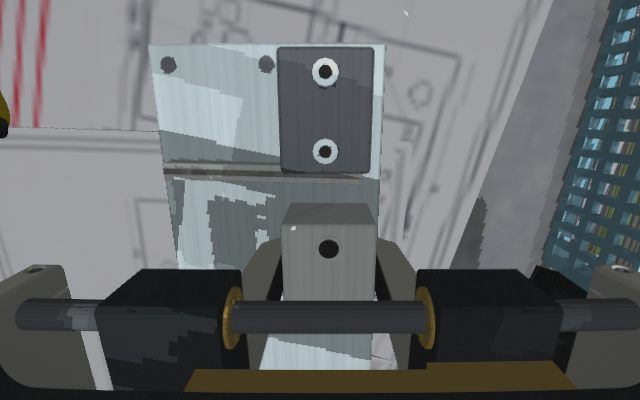

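```bash
python3 - <<'E'
from h import *
im,m=load('w13')
cv2.imwrite('pics/w13a.png',cv2.resize(im[140:260,150:390,::-1],None,fx=3.3,fy=3.3,interpolation=cv2.INTER_CUBIC))
S=onz(m,[(325.5,72),(325.5,152)],.053); H=onz(m,[(329,248.5)],.069); E=onz(m,[(282,224),(375,224)],.069)
print(inplate(S),inplate(H),inplate(E))
F=onz(m,[(278,49),(373,49),(370,172),(281,171)],.048); print('F',inplate(F).round(4))
E
```

```text
[[0.03528921 0.11662851]
 [0.03528114 0.08044221]] [[0.03706362 0.03696215]] [[0.01531283 0.04918276]
 [0.0582866  0.04927652]]
F [[0.0133 0.1272]
 [0.0572 0.1273]
 [0.0579 0.0698]
 [0.0126 0.0702]]
```

View pics/w13a.png

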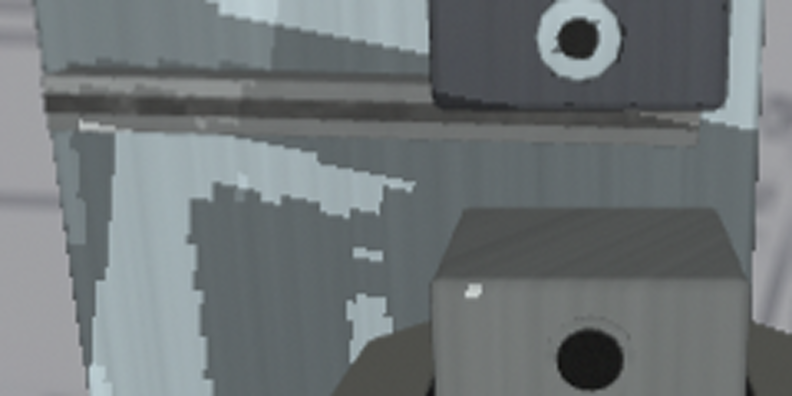

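```bash
python3 - <<'E'
from h import *
im,m=load('w13')
a=lambda L:[(150+x/3.3,140+y/3.3) for x,y in L]
print(inplate(onz(m,a([(48,93),(48,120),(300,131),(690,141)]),.0205)).round(4))
im,m=load('w8')
cv2.imwrite('pics/w8a.png',cv2.resize(im[60:240,240:360,::-1],None,fx=3.3,fy=3.3,interpolation=cv2.INTER_CUBIC))
E
```

```text
[[-0.0616  0.0671]
 [-0.0623  0.0621]
 [-0.016   0.0601]
 [ 0.0552  0.0584]]
```

View pics/w8a.png

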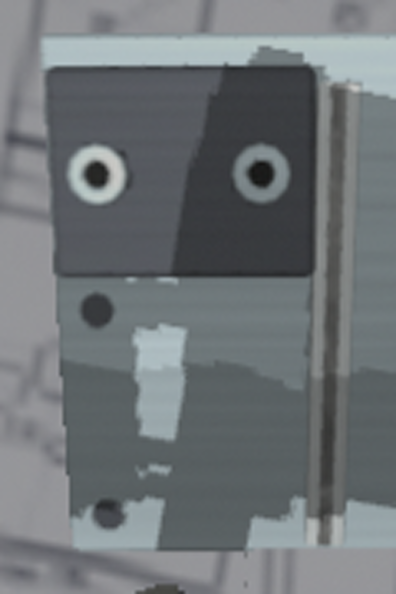

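Call:
move_arm(
  delta_pos=[
    [0, -0.6, 4],
    [0, -0.6, 6],
    [0, -0.6, 5],
    [0, 0, 3],
    [0, 0, 2],
    [0, 0, 1],
    [2, 0, 0],
    [3, 0, 0],
  ],
  delta_rot=[
    [0, 0, 0.2],
    [0, 0, 0],
    [0, 0, 0],
    [0, 0, 0],
    [0, 0, 0],
    [0, 0, 0],
    [0, 0, 0],
    [0, 0, 0],
  ],
  grip=[0.3, 0.3, 0.3, 0.3, 0.3, 0.3, 0.3, 0.3],
)

```text
t: 15.62
position: [0.5952, 0.0152, 0.0378]
orientation: [3.14, 0.001, 1.767]
force: [0.2, -2.3, 0.1]
gripper_width: 0.0458
```

```bash
python3 - <<'E'
from h import *
s=st(); print(inplate(s['position']), s['orientation'][2]-PY-np.pi/2, np.array(s['force'])[:2]@PR)
E
```

```text
{'t': 15.6167, 'position': [0.5952, 0.0152, 0.0378], 'orientation': [3.1404, 0.0008, 1.767], 'force': [0.2316, -2.3426, 0.1218], 'gripper_width': 0.0458, 'joint_pos': [-0.0603, 0.298, 1.6778, -0.0005, 1.1644, -0.2563]}
[[0.03468119 0.02589984]] -0.0008059253127714605 [-0.23143321 -2.34265326]
```

Call:
move_arm(
  delta_pos=[
    [1.5, 0, 0],
    [1.5, 0, 0],
    [1, 0, 0],
    [1, 0, 0],
    [0.5, 0, 0],
    [0.5, 0, 0],
    [0, 0, 0],
    [0, 0, 0],
  ],
  delta_rot=[
    [0, 0, 0],
    [0, 0, 0],
    [0, 0, 0],
    [0, 0, 0],
    [0, 0, 0],
    [0, 0, 0],
    [0, 0, 0],
    [0, 0, 0],
  ],
  grip=[0.3, 0.3, 0.3, 0.3, 0.3, 0.3, 0.3, 0.3],
)

```text
t: 16.28
position: [0.5942, 0.0206, 0.0378]
orientation: [3.14, 0.002, 1.767]
force: [2.8, -6.3, 2.8]
gripper_width: 0.0454
```

```bash
python3 - <<'E'
from h import *
s=st(); print(inplate(s['position']), s['orientation'][2]-PY-np.pi/2, np.array(s['force'])[:2]@PR)
E
```

```text
{'t': 16.2833, 'position': [0.5942, 0.0206, 0.0378], 'orientation': [3.1403, 0.0015, 1.7672], 'force': [2.8243, -6.3077, 2.7946], 'gripper_width': 0.0454, 'joint_pos': [-0.0508, 0.2957, 1.6806, -0.0012, 1.1636, -0.2467]}
[[0.0347355  0.03144647]] -0.000601382870053957 [ 1.53510628 -6.73850396]
```

Call:
move_arm(
  delta_pos=[
    [1, 0, 0],
    [1, 0, 0],
    [1, 0, 0],
    [0.5, 0, 0],
    [0, 0, 0],
    [0, 0, 0],
    [0, 0, 0],
    [0, 0, 0],
  ],
  delta_rot=[
    [0, 0, 0],
    [0, 0, 0],
    [0, 0, 0],
    [0, 0, 0],
    [0, 0, 0],
    [0, 0, 0],
    [0, 0, 0],
    [0, 0, 0],
  ],
  grip=[0.3, 0.3, 0.3, 0.3, 0.3, 0.3, 0.3, 0.3],
)

```text
t: 16.95
position: [0.5941, 0.021, 0.038]
orientation: [3.14, 0.006, 1.767]
force: [3.3, -19.9, 2.2]
gripper_width: 0.0456
```

```bash
python3 - <<'E'
from h import *
snap('wrist','w14');s=st(); print(inplate(s['position']), s['orientation'][2]-PY-np.pi/2, np.array(s['force'])[:2]@PR)
im,m=load('w14')
cv2.imwrite('pics/w14a.png',cv2.resize(im[80:320,150:450,::-1],None,fx=2.5,fy=2.5,interpolation=cv2.INTER_CUBIC))
E
```

```text
{'t': 17.0, 'position': [0.5941, 0.021, 0.038], 'orientation': [3.14, 0.0059, 1.7665], 'force': [3.5159, -18.3482, 1.8922], 'gripper_width': 0.0456, 'joint_pos': [-0.0476, 0.2945, 1.6817, -0.0059, 1.1625, -0.241]}
[[0.03470241 0.03183282]] -0.0012626141390343903 [ -0.14332557 -18.68152129]
```

View pics/w14a.png

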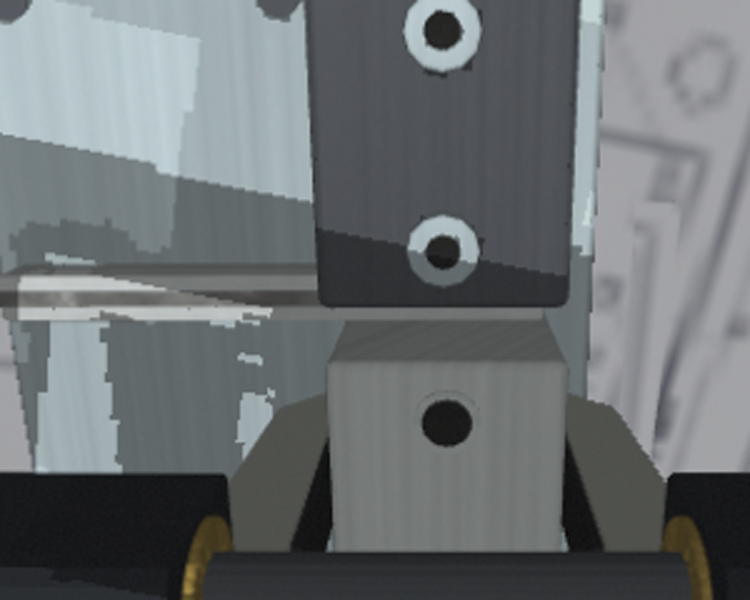

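Call:
move_arm(
  delta_pos=[
    [-2, 0, 0],
    [-1.5, 0, 0],
    [0, 0, 0],
    [0, 0, 0],
    [0, 0, 0],
    [0, 0, 0],
    [0, 0, -3],
    [0, 0, -10],
  ],
  delta_rot=[
    [0, 0, 0],
    [0, 0, 0],
    [0, 0, 0],
    [0, 0, 0],
    [0, 0, 0],
    [0, 0, 0],
    [0, 0, 0],
    [0, 0, 0],
  ],
  grip=[0.3, 0.3, 0.8, 0.8, 0.8, 0.8, 0.8, 0.8],
)

```text
t: 17.67
position: [0.5918, 0.0219, 0.0487]
orientation: [-3.138, -0.001, 1.768]
force: [-0.2, 0.9, -0.2]
gripper_width: 0.0742
```

Call:
move_arm(
  delta_pos=[
    [0, 0, -20],
    [0, 0, -30],
    [-10, 0, -35],
    [-20, 0, -30],
    [-25, 0, -15],
    [-15, 0, -5],
    [-5, 0, 0],
    [0, 0, 0],
  ],
  delta_rot=[
    [0, 0, 0],
    [0, 0, 0],
    [0, 0, 0],
    [0, 0, 0],
    [0, 0, 0],
    [0, 0, 0],
    [0, 0, 0],
    [0, 0, 0],
  ],
  grip=[0.8, 0.8, 0.8, 0.8, 0.8, 0.8, 0.8, 0.8],
)

```text
t: 18.33
position: [0.6078, -0.053, 0.1844]
orientation: [-3.141, -0.0, 1.765]
force: [0.2, 0.3, -0.6]
gripper_width: 0.0743
```

```bash
python3 - <<'E'
from h import *
snap('wrist','w15');s=st(); print(inplate(s['position']))
E
```

```text
{'t': 18.3833, 'position': [0.6071, -0.0519, 0.1833], 'orientation': [-3.139, -0.0015, 1.7662], 'force': [0.3922, 0.3196, 0.098], 'gripper_width': 0.0743, 'joint_pos': [-0.1698, 0.1879, 1.5241, 0.0005, 1.4325, -0.3652]}
[[ 0.0331341  -0.04223054]]
```

View pics/w15.png

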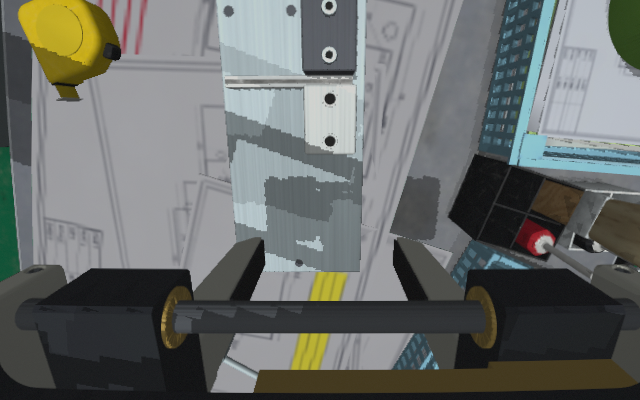

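```bash
python3 - <<'E'
from h import *
im,m=load('w15')
cv2.imwrite('pics/w15a.png',cv2.resize(im[0:170,215:375,::-1],None,fx=3.5,fy=3.5,interpolation=cv2.INTER_CUBIC))
E
```

```text
(no output)
```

View pics/w15a.png

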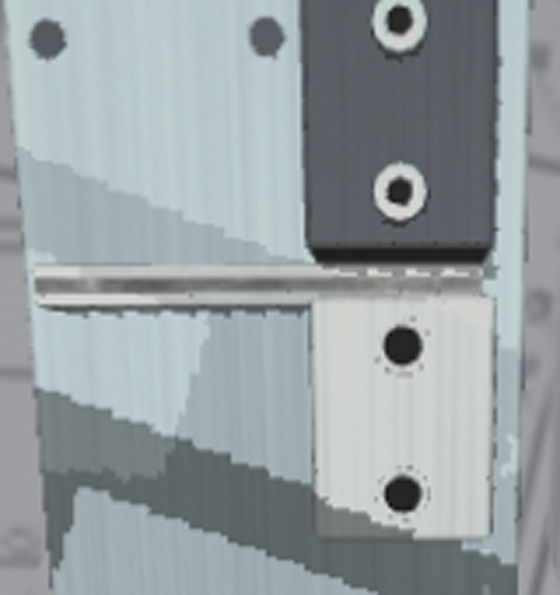

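```bash
python3 - <<'E'
from h import *
im,m=load('w15')
a=lambda L:[(215+x/3.5,x2/3.5) for x,x2 in L]
F=inplate(onz(m,a([(399,20),(400,191)]),.053)); B=inplate(onz(m,a([(403,345),(402,494)]),.048)); C=inplate(onz(m,a([(313,300),(492,297),(490,537),(317,538)]),.048))
print(F.round(4),F.mean(0),B.round(4),B.mean(0),C.round(4),C.mean(0)); print('center dist y',F.mean(0)[1]-B.mean(0)[1])
G=inplate(onz(m,a([(307,245),(492,245)]),.048));print(G)
s=status.sense()
c,sn=np.cos(2.737),np.sin(2.737)
def M(x,y): return np.array([.4528,-.2822])+[c*x-sn*y,sn*x+c*y]
print(M(.095,.0368))
plan((*M(.095,.0368),.14),-.405,12)
E
```

```text
[[0.0354 0.1165]
 [0.0355 0.0805]] [0.03543929 0.0985201 ] [[0.0362 0.0462]
 [0.0358 0.01  ]] [0.03600427 0.02811216] [[ 0.0142  0.0568]
 [ 0.0579  0.0574]
 [ 0.0585 -0.001 ]
 [ 0.0139 -0.0011]] [0.03613033 0.0280194 ]
center dist y 0.07040794051025809
[[0.01303583 0.0694072 ]
 [0.05769367 0.06925897]]
[ 0.35098392 -0.27863266]
pos [[-14.4, -24.6, 3.6], [-18.6, -21.6, 3.6], [-22.2, -17.9, 3.6], [-25.0, -13.6, 3.6], [-27.1, -8.9, 3.6], [-28.2, -3.9, 3.6], [-28.5, 1.2, 3.6], [-27.8, 6.4, 3.6], [-26.2, 11.2, 3.6], [-23.7, 15.8, 3.6], [-20.5, 19.8, 3.7], [-16.6, 23.1, 3.6]]
rot [[0, 0, np.float64(10.37)], [0, 0, np.float64(10.37)], [0, 0, np.float64(10.37)], [0, 0, np.float64(10.37)], [0, 0, np.float64(10.37)], [0, 0, np.float64(10.37)], [0, 0, np.float64(10.37)], [0, 0, np.float64(10.37)], [0, 0, np.float64(10.37)], [0, 0, np.float64(10.37)], [0, 0, np.float64(10.37)], [0, 0, np.float64(10.37)]]
max 28.753434577455266 10.37 end [ 0.351  -0.2786  0.14  ]
```

```bash
python3 - <<'E'
from h import *
plan((.351,-.2786,.13),-.405,18,nd=0)
E
```

```text
pos [[-10.0, -16.0, 3.0], [-11.0, -15.0, 3.0], [-13.0, -14.0, 3.0], [-15.0, -12.0, 3.0], [-16.0, -10.0, 3.0], [-17.0, -8.0, 3.0], [-18.0, -6.0, 3.0], [-19.0, -4.0, 3.0], [-19.0, -1.0, 3.0], [-19.0, 1.0, 3.0], [-19.0, 3.0, 3.0], [-18.0, 5.0, 3.0], [-17.0, 8.0, 3.0], [-17.0, 10.0, 3.0], [-15.0, 11.0, 3.0], [-14.0, 13.0, 3.0], [-12.0, 15.0, 3.0], [-10.0, 16.0, 2.0]]
rot [[0, 0, np.float64(6.91)], [0, 0, np.float64(6.91)], [0, 0, np.float64(6.91)], [0, 0, np.float64(6.91)], [0, 0, np.float64(6.91)], [0, 0, np.float64(6.91)], [0, 0, np.float64(6.91)], [0, 0, np.float64(6.91)], [0, 0, np.float64(6.91)], [0, 0, np.float64(6.91)], [0, 0, np.float64(6.91)], [0, 0, np.float64(6.91)], [0, 0, np.float64(6.91)], [0, 0, np.float64(6.91)], [0, 0, np.float64(6.91)], [0, 0, np.float64(6.91)], [0, 0, np.float64(6.91)], [0, 0, np.float64(6.91)]]
max 19.949937343260004 6.91 end [ 0.351  -0.2788  0.1303]
```

Call:
move_arm(
  delta_pos=[
    [-10, -16, 0],
    [-11, -15, 0],
    [-13, -14, 0],
    [-15, -12, 0],
    [-16, -10, 0],
    [-17, -8, 0],
    [-18, -6, 0],
    [-19, -4, 0],
  ],
  delta_rot=[
    [0, 0, 5],
    [0, 0, 7],
    [0, 0, 7],
    [0, 0, 7],
    [0, 0, 7],
    [0, 0, 7],
    [0, 0, 7],
    [0, 0, 7],
  ],
  grip=[0.4, 0.4, 0.4, 0.4, 0.4, 0.4, 0.4, 0.4],
  newtons=25,
)

```text
t: 19.05
position: [0.4951, -0.154, 0.1828]
orientation: [-3.137, 0.001, 0.82]
force: [0.2, -0.1, -0.0]
gripper_width: 0.0373
```

Call:
move_arm(
  delta_pos=[
    [-19, -1, 0],
    [-19, 1, 0],
    [-19, 3, 0],
    [-18, 5, 5],
    [-17, 8, 5],
    [-17, 10, 5],
    [-15, 11, 5],
    [-14, 13, 5],
  ],
  delta_rot=[
    [0, 0, 7],
    [0, 0, 7],
    [0, 0, 7],
    [0, 0, 7],
    [0, 0, 7],
    [0, 0, 7],
    [0, 0, 7],
    [0, 0, 7],
  ],
  grip=[0.4, 0.4, 0.4, 0.4, 0.4, 0.4, 0.4, 0.4],
)

```text
t: 19.72
position: [0.3836, -0.257, 0.1577]
orientation: [-3.139, 0.003, -0.157]
force: [0.3, -0.2, 0.2]
gripper_width: 0.0375
```

```bash
python3 - <<'E'
from h import *
s=st(); snap('wrist','w16')
plan((.351,-.2786,.13),-.405,4,nd=1)
E
```

```text
{'t': 19.7167, 'position': [0.3836, -0.257, 0.1577], 'orientation': [-3.139, 0.0031, -0.1574], 'force': [0.2699, -0.1984, 0.2071], 'gripper_width': 0.0375, 'joint_pos': [-0.7017, -0.1958, 1.9546, 0.0006, 1.3868, 1.0263]}
pos [[-6.6, 6.2, 6.6], [-6.2, 6.6, 6.6], [-5.8, 7.0, 6.7], [-5.5, 7.4, 6.6]]
rot [[0, 0, np.float64(3.4)], [0, 0, np.float64(3.4)], [0, 0, np.float64(3.4)], [0, 0, np.float64(3.4)]]
max 11.338871196022998 3.4 end [ 0.351  -0.2786  0.13  ]
```

View pics/w16.png

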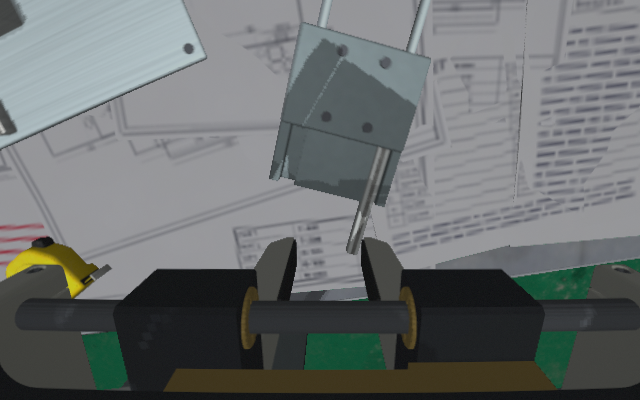

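Call:
move_arm(
  delta_pos=[
    [-9, 11, 8],
    [-7, 9, 8],
    [-5, 6, 6],
    [-3, 3, 4],
    [0, 0, 0],
    [0, 0, 0],
    [0, 0, 0],
    [0, 0, 0],
  ],
  delta_rot=[
    [0, 0, 4],
    [0, 0, 2.4],
    [0, 0, 1],
    [0, 0, 0],
    [0, 0, 0],
    [0, 0, 0],
    [0, 0, 0],
    [0, 0, 0],
  ],
  grip=[0.4, 0.4, 0.4, 0.4, 0.4, 0.4, 0.4, 0.4],
)

```text
t: 20.43
position: [0.3561, -0.2817, 0.1348]
orientation: [3.141, -0.001, -0.281]
force: [0.6, 0.9, 1.2]
gripper_width: 0.0371
```

```bash
python3 - <<'E'
from h import *
s=st(); snap('wrist','w17')
plan((.351,-.2786,.0465),-.405,1,nd=1)
E
```

```text
{'t': 20.4333, 'position': [0.3561, -0.2817, 0.1348], 'orientation': [3.1413, -0.0009, -0.2805], 'force': [0.6195, 0.8961, 1.1984], 'gripper_width': 0.0371, 'joint_pos': [-0.7825, -0.2013, 2.0028, 0.0002, 1.3391, 1.0688]}
pos [[-5.7, -1.6, 88.2]]
rot [[0, 0, np.float64(7.13)]]
max 88.39847283748742 7.13 end [ 0.351  -0.2786  0.0465]
```

View pics/w17.png

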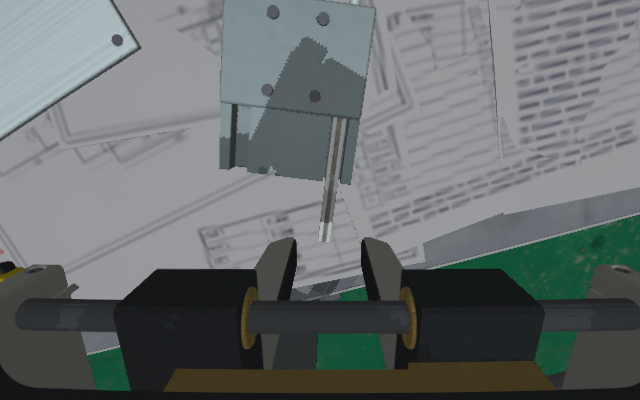

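Call:
move_arm(
  delta_pos=[
    [-2, -0.5, 12],
    [-2, -0.5, 18],
    [-1.5, -0.5, 18],
    [0, 0, 16],
    [0, 0, 11],
    [0, 0, 8],
    [0, 0, 4],
    [0, 0, 1],
  ],
  delta_rot=[
    [0, 0, 2],
    [0, 0, 2.5],
    [0, 0, 2],
    [0, 0, 0.6],
    [0, 0, 0],
    [0, 0, 0],
    [0, 0, 0],
    [0, 0, 0],
  ],
  grip=[0.4, 0.4, 0.4, 0.4, 0.4, 0.4, 0.4, 0.4],
)

```text
t: 21.15
position: [0.3507, -0.2785, 0.0459]
orientation: [-3.141, 0.001, -0.405]
force: [-0.8, -0.2, -0.3]
gripper_width: 0.0372
```

```bash
python3 - <<'E'
from pose import *
s=st(); print(inmag(s['position'])); snap('wrist','w18')
E
```

```text
{'t': 21.15, 'position': [0.3507, -0.2785, 0.0459], 'orientation': [-3.1413, 0.0006, -0.405], 'force': [-0.8227, -0.2137, -0.2865], 'gripper_width': 0.0372, 'joint_pos': [-0.7857, -0.0963, 2.0855, 0.0, 1.153, 1.19]}
[[0.09530515 0.03678427]]
```

View pics/w18.png

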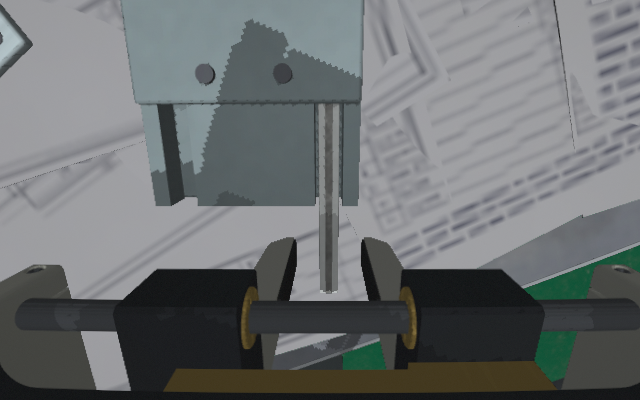

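Bar centred at x≈329 between the fingers (296/362). Close.

Call:
move_arm(
  delta_pos=[
    [0, 0, 0],
    [0, 0, 0],
    [0, 0, 0],
    [0, 0, 0],
    [0, 0, 0],
    [0, 0, 0],
    [0, 0, 0],
    [0, 0, 0],
  ],
  delta_rot=[
    [0, 0, 0],
    [0, 0, 0],
    [0, 0, 0],
    [0, 0, 0],
    [0, 0, 0],
    [0, 0, 0],
    [0, 0, 0],
    [0, 0, 0],
  ],
  grip=[0, 0, 0, 0, 0, 0, 0, 0],
  newtons=25,
)

```text
t: 21.87
position: [0.3509, -0.2789, 0.0465]
orientation: [3.141, -0.001, -0.406]
force: [-0.3, 0.2, 1.9]
gripper_width: 0.0102
```

Call:
move_arm(
  delta_pos=[
    [-6, 0, 0],
    [-10, 0, 0],
    [-11, 0, 0],
    [-8, 0, 0],
    [-2, 0, -4],
    [0, 0, -15],
    [0, 0, -25],
    [0, 0, -25],
  ],
  delta_rot=[
    [0, 0, 0],
    [0, 0, 0],
    [0, 0, 0],
    [0, 0, 0],
    [0, 0, 0],
    [0, 0, 0],
    [0, 0, 0],
    [0, 0, 0],
  ],
  grip=[0, 0, 0, 0, 0, 0, 0, 0],
)

```text
t: 22.53
position: [0.3158, -0.2632, 0.1153]
orientation: [-3.141, 0.002, -0.406]
force: [0.8, -0.2, 0.3]
gripper_width: 0.0102
```

```bash
python3 - <<'E'
from h import *
s=st()
print(W(-.042,-.014))
plan((*W(-.042,-.020),.12),PY,8)
E
```

```text
{'t': 22.5333, 'position': [0.3158, -0.2632, 0.1153], 'orientation': [-3.1406, 0.0024, -0.4058], 'force': [0.817, -0.2345, 0.3033], 'gripper_width': 0.0102, 'joint_pos': [-0.8197, -0.3095, 2.1288, -0.0, 1.3248, 1.1569]}
[ 0.52785255 -0.0389498 ]
pos [[13.7, -35.6, -0.6], [16.4, -34.5, -0.6], [18.9, -33.1, -0.6], [21.3, -31.6, -0.6], [23.7, -29.9, -0.6], [25.8, -28.1, -0.6], [27.9, -26.0, -0.5], [29.8, -23.9, -0.6]]
rot [[0, 0, np.float64(-4.32)], [0, 0, np.float64(-4.32)], [0, 0, np.float64(-4.32)], [0, 0, np.float64(-4.32)], [0, 0, np.float64(-4.32)], [0, 0, np.float64(-4.32)], [0, 0, np.float64(-4.32)], [0, 0, np.float64(-4.32)]]
max 38.20484262498669 -4.32 end [ 0.529  -0.0448  0.12  ]
```

Call:
move_arm(
  delta_pos=[
    [13, -34, -1],
    [16, -35, -1],
    [19, -33, 0],
    [21, -32, 0],
    [23, -30, 0],
    [25, -27, 0],
    [23, -21, 0],
    [17, -13, 0],
  ],
  delta_rot=[
    [0, 0, -4],
    [0, 0, -4.5],
    [0, 0, -4.5],
    [0, 0, -4.5],
    [0, 0, -4.5],
    [0, 0, -4.5],
    [0, 0, -4.5],
    [0, 0, -3.5],
  ],
  grip=[0, 0, 0, 0, 0, 0, 0, 0],
)

```text
t: 23.2
position: [0.5117, -0.0614, 0.1174]
orientation: [-3.141, -0.001, 0.202]
force: [0.0, 0.0, 0.0]
gripper_width: 0.01
```

```bash
python3 - <<'E'
from h import *
s=st(); snap('wrist','w19'); s=st(); print(inplate(s['position']))
plan((*W(-.042,-.014),.05),PY,1)
E
```

```text
{'t': 23.2, 'position': [0.5117, -0.0614, 0.1174], 'orientation': [-3.1412, -0.0005, 0.2024], 'force': [0.0442, 0.045, 0.0363], 'gripper_width': 0.01, 'joint_pos': [-0.2193, -0.0068, 1.856, 0.0006, 1.2921, 1.1489]}
{'t': 23.25, 'position': [0.5133, -0.0598, 0.1177], 'orientation': [-3.1405, -0.0023, 0.2068], 'force': [-1.666, 2.0279, 0.2128], 'gripper_width': 0.0103, 'joint_pos': [-0.2166, -0.0047, 1.8534, 0.002, 1.2913, 1.1468]}
[[-0.06037929 -0.03157618]]
pos [[18.6, -17.4, 67.7]]
rot [[0, 0, np.float64(0.56)]]
max 72.33263440522542 0.56 end [ 0.5279 -0.0389  0.05  ]
```

View pics/w19.png

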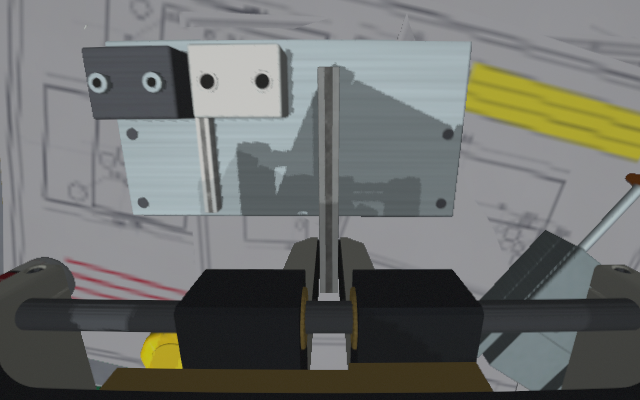

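Call:
move_arm(
  delta_pos=[
    [5, -5, 14],
    [6, -6, 18],
    [4, -4, 16],
    [2, -1, 12],
    [0, 0, 6],
    [0, 0, 2],
    [0, 0, 0],
    [0, 0, 0],
  ],
  delta_rot=[
    [0, 0, 0.2],
    [0, 0, 0.1],
    [0, 0, 0],
    [0, 0, 0],
    [0, 0, 0],
    [0, 0, 0],
    [0, 0, 0],
    [0, 0, 0],
  ],
  grip=[0, 0, 0, 0, 0, 0, 0, 0],
)

```text
t: 23.92
position: [0.5241, -0.0454, 0.05]
orientation: [3.141, -0.001, 0.191]
force: [0.5, 0.7, -0.7]
gripper_width: 0.0101
```

```bash
python3 - <<'E'
from h import *
s=st(); print(inplate(s['position'])); snap('wrist','w20')
plan((*W(-.042,-.011),.032),PY,1)
E
```

```text
{'t': 23.9167, 'position': [0.5241, -0.0454, 0.05], 'orientation': [3.1412, -0.0009, 0.1908], 'force': [0.4539, 0.723, -0.7379], 'gripper_width': 0.0101, 'joint_pos': [-0.1838, 0.1085, 1.8711, -0.0001, 1.161, 1.1962]}
[[-0.04690074 -0.01961708]]
pos [[4.6, -8.7, 18.3]]
rot [[0, 0, np.float64(-0.35)]]
max 20.778354121537152 -0.35 end [ 0.5272 -0.036   0.032 ]
```

View pics/w20.png

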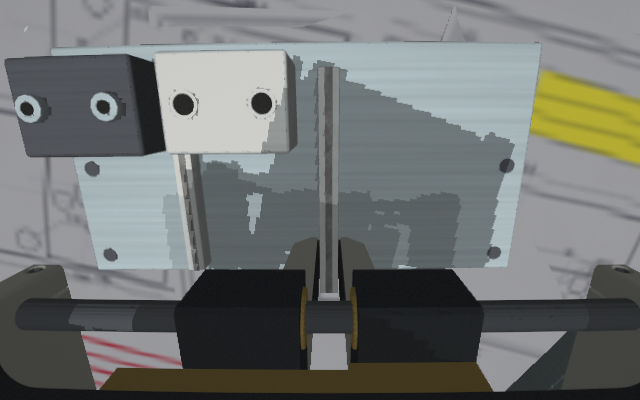

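Call:
move_arm(
  delta_pos=[
    [2, -4, 4],
    [2, -3, 5],
    [0.6, -1.7, 4],
    [0, 0, 3],
    [0, 0, 1.5],
    [0, 0, 1],
    [0, 0, 0.5],
    [0, 0, 0],
  ],
  delta_rot=[
    [0, 0, -0.35],
    [0, 0, 0],
    [0, 0, 0],
    [0, 0, 0],
    [0, 0, 0],
    [0, 0, 0],
    [0, 0, 0],
    [0, 0, 0],
  ],
  grip=[0, 0, 0, 0, 0, 0, 0, 0],
)

```text
t: 24.63
position: [0.5264, -0.0354, 0.0307]
orientation: [-3.141, 0.001, 0.198]
force: [-2.1, 1.0, 5.5]
gripper_width: 0.0097
```

```bash
python3 - <<'E'
from h import *
s=st(); print(inplate(s['position'])); snap('wrist','w21')
E
```

```text
{'t': 24.6333, 'position': [0.5264, -0.0354, 0.0307], 'orientation': [-3.1413, 0.0006, 0.1976], 'force': [-2.1245, 1.0258, 5.5206], 'gripper_width': 0.0097, 'joint_pos': [-0.1644, 0.1432, 1.8736, 0.0001, 1.1256, 1.2088]}
[[-0.0427188  -0.01023917]]
```

View pics/w21.png

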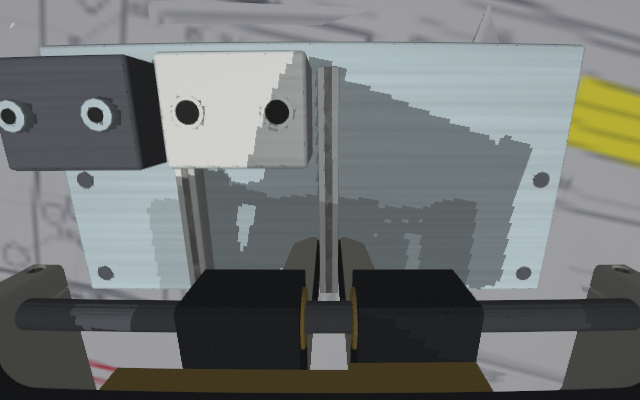

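Call:
move_arm(
  delta_pos=[
    [0, -1.2, -0.6],
    [0, -1.2, 0],
    [0, -1, 0],
    [0, -0.6, 0],
    [0, -0.4, 0],
    [0, 0, 0],
    [0, 0, 0],
    [0, 0, 0],
  ],
  delta_rot=[
    [0, 0, 0],
    [0, 0, 0],
    [0, 0, 0],
    [0, 0, 0],
    [0, 0, 0],
    [0, 0, 0],
    [0, 0, 0],
    [0, 0, 0],
  ],
  grip=[0, 0, 0, 0, 0, 0, 0, 0],
)

```text
t: 25.35
position: [0.5257, -0.0314, 0.0308]
orientation: [3.141, 0.0, 0.197]
force: [-0.4, -3.3, -0.5]
gripper_width: 0.0099
```

```bash
python3 - <<'E'
from h import *
s=st(); print(inplate(s['position']),np.array(s['force'])[:2]@PR); snap('wrist','w22')
E
```

```text
{'t': 25.35, 'position': [0.5257, -0.0314, 0.0308], 'orientation': [3.1414, 0.0001, 0.1973], 'force': [-0.3528, -3.3179, -0.5115], 'gripper_width': 0.0099, 'joint_pos': [-0.1568, 0.14, 1.8769, -0.0003, 1.1247, 1.2167]}
[[-0.04260255 -0.006174  ]] [-0.99536201 -3.18470045]
```

View pics/w22.png

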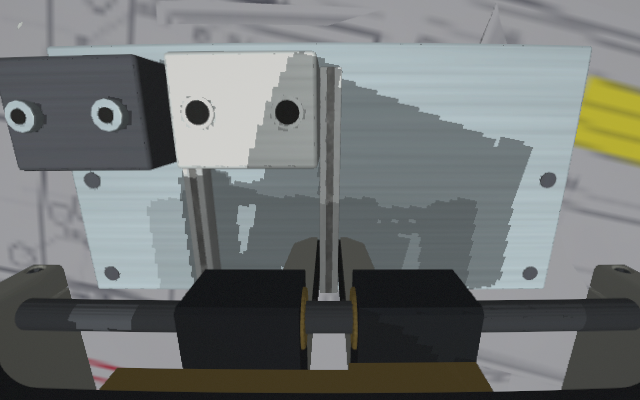

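Call:
move_arm(
  delta_pos=[
    [0, 0.3, 0],
    [0, 0, 0],
    [0, 0, 0],
    [0, 0, -2],
    [0, 0, -12],
    [0, 0, -28],
    [0, 0, -38],
    [0, 0, -40],
  ],
  delta_rot=[
    [0, 0, 0],
    [0, 0, 0],
    [0, 0, 0],
    [0, 0, 0],
    [0, 0, 0],
    [0, 0, 0],
    [0, 0, 0],
    [0, 0, 0],
  ],
  grip=[0.3, 0.3, 0.3, 0.3, 0.3, 0.3, 0.3, 1],
)

```text
t: 26.07
position: [0.5244, -0.0312, 0.1518]
orientation: [-3.14, 0.003, 0.198]
force: [0.1, -1.1, -0.2]
gripper_width: 0.0314
```

```bash
python3 - <<'E'
from h import *
s=st(); snap('wrist','w23')
plan((.43,.285,.23),.679,12,nd=0)
E
```

```text
{'t': 26.0667, 'position': [0.5244, -0.0312, 0.1518], 'orientation': [-3.1405, 0.0026, 0.1976], 'force': [0.0589, -1.0765, -0.2326], 'gripper_width': 0.0314, 'joint_pos': [-0.157, -0.0111, 1.7944, 0.0001, 1.361, 1.2162]}
pos [[-3.0, -28.0, -6.0], [-2.0, -28.0, -6.0], [-1.0, -28.0, -6.0], [0.0, -28.0, -6.0], [2.0, -27.0, -5.0], [3.0, -27.0, -6.0], [4.0, -27.0, -5.0], [5.0, -27.0, -6.0], [6.0, -27.0, -5.0], [7.0, -27.0, -6.0], [8.0, -27.0, -5.0], [8.0, -26.0, -6.0]]
rot [[0, 0, np.float64(-2.3)], [0, 0, np.float64(-2.3)], [0, 0, np.float64(-2.3)], [0, 0, np.float64(-2.3)], [0, 0, np.float64(-2.3)], [0, 0, np.float64(-2.3)], [0, 0, np.float64(-2.3)], [0, 0, np.float64(-2.3)], [0, 0, np.float64(-2.3)], [0, 0, np.float64(-2.3)], [0, 0, np.float64(-2.3)], [0, 0, np.float64(-2.3)]]
max 28.792360097775937 -2.3 end [0.43   0.2848 0.2303]
```

View pics/w23.png

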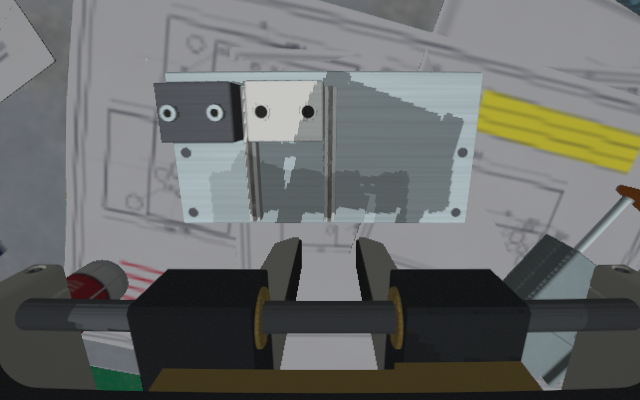

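Call:
move_arm(
  delta_pos=[
    [-3, -24, -10],
    [-3, -36, -15],
    [-2, -37, -15],
    [0, -38, -12],
    [2, -37, -10],
    [4, -36, -6],
    [5, -36, -4],
    [6, -36, -2],
  ],
  delta_rot=[
    [0, 0, -2],
    [0, 0, -3],
    [0, 0, -3],
    [0, 0, -3],
    [0, 0, -3],
    [0, 0, -3],
    [0, 0, -3],
    [0, 0, -3],
  ],
  grip=[1, 1, 1, 1, 1, 1, 1, 1],
)

```text
t: 26.78
position: [0.4315, 0.2356, 0.227]
orientation: [3.141, -0.003, 0.602]
force: [0.2, -0.1, 0.4]
gripper_width: 0.0872
```

```bash
python3 - <<'E'
from h import *
s=st()
plan((.403,.334,.2),.679,5,nd=0)
E
```

```text
{'t': 26.7833, 'position': [0.4315, 0.2356, 0.227], 'orientation': [3.141, -0.003, 0.6015], 'force': [0.1589, -0.0657, 0.4062], 'gripper_width': 0.0872, 'joint_pos': [0.3955, -0.1646, 1.7993, 0.0001, 1.504, 1.3647]}
pos [[6.0, -19.0, 5.0], [7.0, -19.0, 5.0], [7.0, -19.0, 6.0], [7.0, -20.0, 5.0], [8.0, -19.0, 6.0]]
rot [[0, 0, np.float64(-0.89)], [0, 0, np.float64(-0.89)], [0, 0, np.float64(-0.89)], [0, 0, np.float64(-0.89)], [0, 0, np.float64(-0.89)]]
max 21.77154105707724 -0.89 end [0.4029 0.3338 0.2   ]
```

Call:
move_arm(
  delta_pos=[
    [7, -22, 5],
    [7, -20, 10],
    [7, -15, 15],
    [5, -9, 20],
    [3, -4, 18],
    [1, -1, 12],
    [0, 0, 6],
    [0, 0, 0],
  ],
  delta_rot=[
    [0, 0, -2],
    [0, 0, -1],
    [0, 0, -0.5],
    [0, 0, 0],
    [0, 0, 0],
    [0, 0, 0],
    [0, 0, 0],
    [0, 0, 0],
  ],
  grip=[1, 1, 1, 1, 1, 1, 1, 1],
)

```text
t: 27.45
position: [0.4133, 0.3083, 0.1378]
orientation: [-3.141, 0.002, 0.66]
force: [-0.3, 0.0, 0.4]
gripper_width: 0.0929
```

```bash
python3 - <<'E'
from h import *
snap('wrist','w24'); s=st(); im,m=load('w24'); print(proj(m,[.403,.334,.04]))
plan((.403,.334,.0275),.679,1,nd=1)
E
```

```text
{'t': 27.5, 'position': [0.414, 0.3084, 0.1389], 'orientation': [3.1415, 0.0007, 0.6596], 'force': [0.6401, 0.4596, 1.2265], 'gripper_width': 0.0933, 'joint_pos': [0.5411, -0.0259, 1.8335, -0.0001, 1.3347, 1.4524]}
[[295.10618269 202.96945198]]
pos [[7.0, -26.9, 111.4]]
rot [[0, 0, np.float64(-1.11)]]
max 114.81537353508023 -1.11 end [0.403  0.334  0.0275]
```

View pics/w24.png

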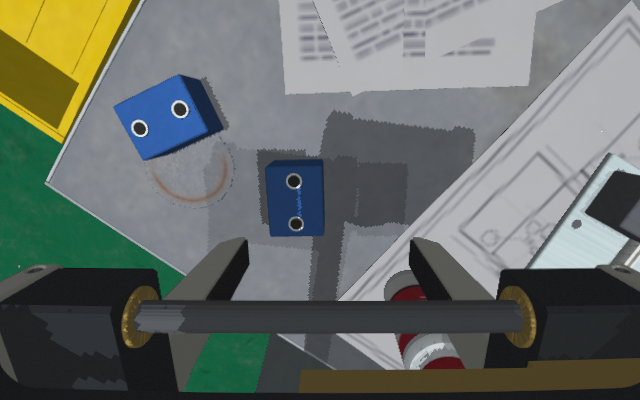

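Call:
move_arm(
  delta_pos=[
    [3, -11, 4],
    [3, -11, 14],
    [1, -5, 20],
    [0, 0, 22],
    [0, 0, 20],
    [0, 0, 16],
    [0, 0, 10],
    [0, 0, 5],
  ],
  delta_rot=[
    [0, 0, -0.6],
    [0, 0, -0.5],
    [0, 0, 0],
    [0, 0, 0],
    [0, 0, 0],
    [0, 0, 0],
    [0, 0, 0],
    [0, 0, 0],
  ],
  grip=[1, 1, 1, 1, 1, 1, 1, 1],
)

```text
t: 28.17
position: [0.4024, 0.3345, 0.0271]
orientation: [-3.141, 0.001, 0.679]
force: [-0.2, -0.4, -0.9]
gripper_width: 0.0931
```

```bash
python3 - <<'E'
from h import *
snap('wrist','w25'); s=st(); im,m=load('w25'); print(proj(m,[.403,.334,.04]))
plan((.403,.334,.0285),.679,1,nd=1)
E
```

```text
{'t': 28.2167, 'position': [0.4023, 0.3344, 0.0268], 'orientation': [-3.1414, 0.0011, 0.6792], 'force': [0.4193, -0.7367, -0.169], 'gripper_width': 0.093, 'joint_pos': [0.5953, 0.1384, 1.8871, 0.0002, 1.1173, 1.4869]}
[[329.07586483 280.90582355]]
pos [[0.3, 0.7, -1.7]]
rot [[0, 0, np.float64(0.01)]]
max 1.8627936010197157 0.01 end [0.403  0.334  0.0285]
```

View pics/w25.png

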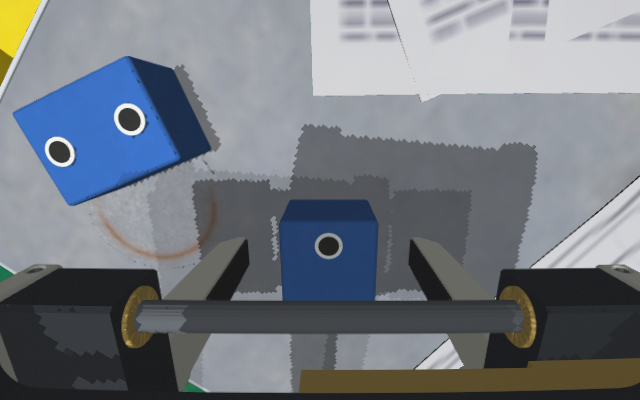

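Call:
move_arm(
  delta_pos=[
    [0, 0.5, -1.5],
    [0, 0, 0],
    [0, 0, 0],
    [0, 0, 0],
    [0, 0, 0],
    [0, 0, 0],
    [0, 0, 0],
    [0, 0, 0],
  ],
  delta_rot=[
    [0, 0, 0],
    [0, 0, 0],
    [0, 0, 0],
    [0, 0, 0],
    [0, 0, 0],
    [0, 0, 0],
    [0, 0, 0],
    [0, 0, 0],
  ],
  grip=[0.5, 0.4, 0.3, 0.3, 0.3, 0.3, 0.3, 0.3],
  newtons=40,
)

```text
t: 28.88
position: [0.4031, 0.3342, 0.0295]
orientation: [-3.141, -0.0, 0.679]
force: [-1.8, 0.7, 1.3]
gripper_width: 0.0458
```

Call:
move_arm(
  delta_pos=[
    [0, 0, 0],
    [0, 0, 0],
    [0, 0, 0],
    [0, 0, 0],
    [0, 0, -8],
    [0, 0, -20],
    [0, 0, -28],
    [0, 0, -30],
  ],
  delta_rot=[
    [0, 0, 0],
    [0, 0, 0],
    [0, 0, 0],
    [0, 0, 0],
    [0, 0, 0],
    [0, 0, 0],
    [0, 0, 0],
    [0, 0, 0],
  ],
  grip=[0.3, 0.3, 0.3, 0.3, 0.3, 0.3, 0.3, 0.3],
  newtons=40,
)

```text
t: 29.55
position: [0.4015, 0.3328, 0.1145]
orientation: [-3.141, 0.005, 0.679]
force: [0.2, 0.4, -3.6]
gripper_width: 0.0458
```

```bash
python3 - <<'E'
from h import *
snap('wrist','w26'); s=st()
print(W(.035,-.055)); plan((*W(.035,-.055),.16),PY+np.pi/2,13,nd=0)
E
```

```text
{'t': 29.6, 'position': [0.4052, 0.3354, 0.1224], 'orientation': [3.1409, -0.006, 0.6792], 'force': [5.2561, 3.2176, 1.5824], 'gripper_width': 0.046, 'joint_pos': [0.594, 0.0113, 1.8281, -0.0002, 1.2962, 1.4857]}
[ 0.61138809 -0.06408571]
pos [[-7.0, 34.0, -3.0], [-10.0, 33.0, -3.0], [-12.0, 32.0, -3.0], [-15.0, 31.0, -3.0], [-18.0, 30.0, -3.0], [-20.0, 28.0, -3.0], [-22.0, 26.0, -3.0], [-25.0, 24.0, -3.0], [-27.0, 22.0, -3.0], [-28.0, 20.0, -3.0], [-30.0, 18.0, -3.0], [-31.0, 15.0, -2.0], [-33.0, 13.0, -3.0]]
rot [[0, 0, np.float64(-4.8)], [0, 0, np.float64(-4.8)], [0, 0, np.float64(-4.8)], [0, 0, np.float64(-4.8)], [0, 0, np.float64(-4.8)], [0, 0, np.float64(-4.8)], [0, 0, np.float64(-4.8)], [0, 0, np.float64(-4.8)], [0, 0, np.float64(-4.8)], [0, 0, np.float64(-4.8)], [0, 0, np.float64(-4.8)], [0, 0, np.float64(-4.8)], [0, 0, np.float64(-4.8)]]
max 35.59494346111537 -4.8 end [ 0.6119 -0.0644  0.1604]
```

View pics/w26.png

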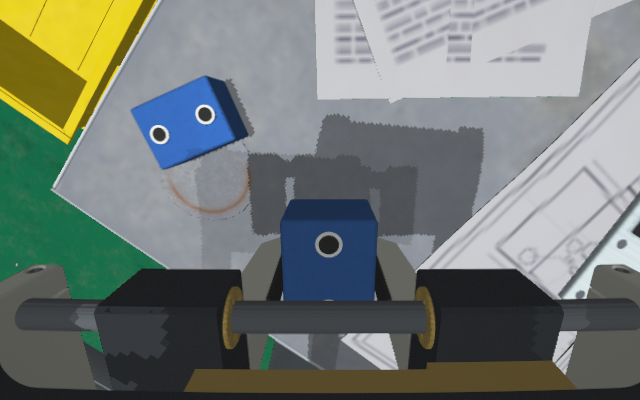

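Call:
move_arm(
  delta_pos=[
    [0, 0, -25],
    [0, 10, -28],
    [-6, 33, -15],
    [-10, 33, -4],
    [-12, 32, 0],
    [-15, 31, 0],
    [-18, 30, 0],
    [-20, 28, 0],
  ],
  delta_rot=[
    [0, 0, 0],
    [0, 0, -2],
    [0, 0, -4.8],
    [0, 0, -4.8],
    [0, 0, -4.8],
    [0, 0, -4.8],
    [0, 0, -4.8],
    [0, 0, -4.8],
  ],
  grip=[0.3, 0.3, 0.3, 0.3, 0.3, 0.3, 0.3, 0.3],
)

```text
t: 30.27
position: [0.5112, 0.1453, 0.1869]
orientation: [-3.141, 0.001, 1.221]
force: [0.7, 0.6, -4.2]
gripper_width: 0.0457
```

```bash
python3 - <<'E'
from h import *
s=st()
plan((*W(.035,-.055),.11),PY+np.pi/2,8,nd=0)
E
```

```text
{'t': 30.2667, 'position': [0.5112, 0.1453, 0.1869], 'orientation': [-3.1411, 0.0006, 1.221], 'force': [0.7362, 0.6119, -4.1906], 'gripper_width': 0.0457, 'joint_pos': [0.1806, -0.0251, 1.7423, -0.0003, 1.425, 0.5305]}
pos [[-20.0, 21.0, 10.0], [-22.0, 19.0, 10.0], [-23.0, 18.0, 9.0], [-24.0, 16.0, 10.0], [-25.0, 14.0, 9.0], [-26.0, 13.0, 10.0], [-27.0, 11.0, 9.0], [-28.0, 9.0, 10.0]]
rot [[0, 0, np.float64(-3.92)], [0, 0, np.float64(-3.92)], [0, 0, np.float64(-3.92)], [0, 0, np.float64(-3.92)], [0, 0, np.float64(-3.92)], [0, 0, np.float64(-3.92)], [0, 0, np.float64(-3.92)], [0, 0, np.float64(-3.92)]]
max 31.064449134018133 -3.92 end [ 0.6113 -0.0644  0.1099]
```

Call:
move_arm(
  delta_pos=[
    [-22, 22, 6],
    [-25, 21, 8],
    [-26, 19, 8],
    [-26, 16, 8],
    [-26, 13, 8],
    [-24, 9, 8],
    [-18, 4, 6],
    [-10, 1, 4],
  ],
  delta_rot=[
    [0, 0, -4.5],
    [0, 0, -4.5],
    [0, 0, -4.5],
    [0, 0, -4.5],
    [0, 0, -4.5],
    [0, 0, -4],
    [0, 0, -2],
    [0, 0, -0.5],
  ],
  grip=[0.3, 0.3, 0.3, 0.3, 0.3, 0.3, 0.3, 0.3],
)

```text
t: 30.93
position: [0.5937, -0.0476, 0.1297]
orientation: [-3.14, 0.0, 1.723]
force: [-0.8, -0.7, -4.8]
gripper_width: 0.0458
```

```bash
python3 - <<'E'
from h import *
snap('wrist','w27'); s=st(); print(inplate(s['position']))
plan((*W(.035,-.053),.06),PY+np.pi/2,1,nd=1)
E
```

```text
{'t': 30.9833, 'position': [0.5934, -0.0483, 0.1292], 'orientation': [-3.1388, 0.0004, 1.7211], 'force': [-1.0132, -0.414, -5.7226], 'gripper_width': 0.0459, 'joint_pos': [-0.1665, 0.1952, 1.6178, -0.0013, 1.331, -0.3165]}
[[ 0.02043904 -0.03596423]]
pos [[-16.3, 15.3, 69.2]]
rot [[0, 0, np.float64(-2.68)]]
max 72.72152363640355 -2.68 end [ 0.611  -0.0621  0.06  ]
```

View pics/w27.png

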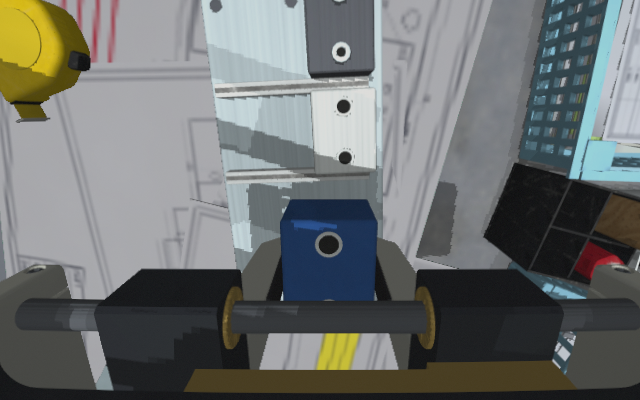

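Call:
move_arm(
  delta_pos=[
    [-6, 5, 6],
    [-6, 6, 12],
    [-4, 3, 16],
    [-1, 1, 15],
    [0, 0, 10],
    [0, 0, 6],
    [0, 0, 3],
    [0, 0, 0],
  ],
  delta_rot=[
    [0, 0, -1.2],
    [0, 0, -1.2],
    [0, 0, -0.3],
    [0, 0, 0],
    [0, 0, 0],
    [0, 0, 0],
    [0, 0, 0],
    [0, 0, 0],
  ],
  grip=[0.3, 0.3, 0.3, 0.3, 0.3, 0.3, 0.3, 0.3],
)

```text
t: 31.65
position: [0.6112, -0.0588, 0.0629]
orientation: [-3.141, -0.0, 1.77]
force: [-0.7, -0.0, -3.7]
gripper_width: 0.0455
```

```bash
python3 - <<'E'
from h import *
im,m=snap('wrist','w28'); s=st(); print(inplate(s['position']),s['orientation'][2]-PY-np.pi/2)
cv2.imwrite('pics/w28a.png',cv2.resize(im[0:270,160:420,::-1],None,fx=2.2,fy=2.2,interpolation=cv2.INTER_CUBIC))
E
```

```text
{'t': 31.7, 'position': [0.6117, -0.059, 0.0637], 'orientation': [3.1414, -0.0, 1.7702], 'force': [-0.4491, -0.3396, -4.3628], 'gripper_width': 0.0458, 'joint_pos': [-0.1796, 0.3124, 1.6075, 0.0001, 1.2215, -0.379]}
[[ 0.03633419 -0.05005577]] 0.002371142803360815
```

View pics/w28a.png

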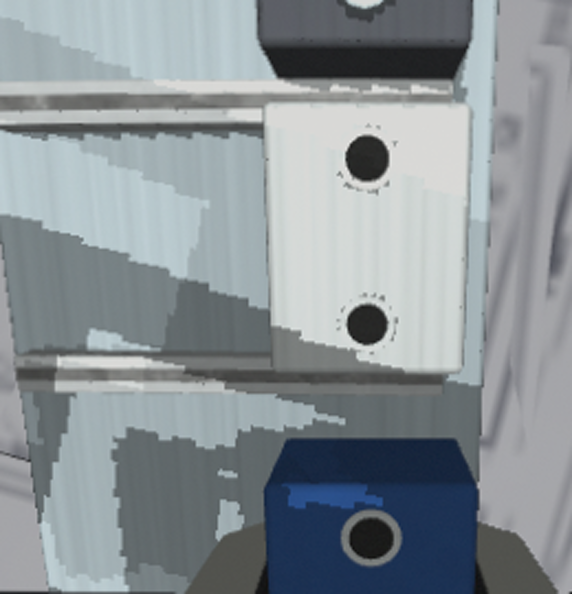

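```bash
python3 - <<'E'
from h import *
im,m=load('w28'); a=lambda L:[(160+x/2.2,y/2.2) for x,y in L]
print(inplate(onz(m,a([(367,158),(367,324)]),.048)).round(4), inplate(onz(m,a([(371,539)]),.0742)).round(4))
print('front edges', inplate(onz(m,a([(268,489),(475,489)]),.0742)).round(4))
print('bar2', inplate(onz(m,a([(20,380),(440,385)]),.0205)).round(4))
E
```

```text
[[0.0358 0.0464]
 [0.0358 0.0102]] [[ 0.0368 -0.0326]]
front edges [[ 0.0152 -0.0213]
 [ 0.0585 -0.0212]]
bar2 [[-0.0618 -0.0079]
 [ 0.056  -0.0093]]
```

Call:
move_arm(
  delta_pos=[
    [0, -0.6, 5],
    [0, -0.6, 7],
    [0, 0, 6],
    [0, 0, 4],
    [0, 0, 2],
    [0, 0, 1.5],
    [1.5, 0, 0.5],
    [2, 0, 0],
  ],
  delta_rot=[
    [0, 0, 0.1],
    [0, 0, 0],
    [0, 0, 0],
    [0, 0, 0],
    [0, 0, 0],
    [0, 0, 0],
    [0, 0, 0],
    [0, 0, 0],
  ],
  grip=[0.3, 0.3, 0.3, 0.3, 0.3, 0.3, 0.3, 0.3],
)

```text
t: 32.37
position: [0.6102, -0.0563, 0.0375]
orientation: [3.141, 0.0, 1.768]
force: [0.2, 0.2, -4.3]
gripper_width: 0.0457
```

```bash
python3 - <<'E'
from h import *
s=st(); print(inplate(s['position']), s['orientation'][2]-PY-np.pi/2, np.array(s['force'])[:2]@PR)
E
```

```text
{'t': 32.3667, 'position': [0.6102, -0.0563, 0.0375], 'orientation': [3.1409, 0.0003, 1.768], 'force': [0.1778, 0.2243, -4.2968], 'gripper_width': 0.0457, 'joint_pos': [-0.1757, 0.3408, 1.6253, -0.0001, 1.1747, -0.3728]}
[[ 0.03535138 -0.04715963]] 0.0001567065643011123 [0.21831259 0.1851751 ]
```

Call:
move_arm(
  delta_pos=[
    [1, 0, 0.5],
    [1.5, 0, 0.5],
    [1.5, 0, 0],
    [1, 0, 0],
    [1, 0, 0],
    [0.5, 0, 0],
    [0, 0, 0],
    [0, 0, 0],
  ],
  delta_rot=[
    [0, 0, 0],
    [0, 0, 0],
    [0, 0, 0],
    [0, 0, 0],
    [0, 0, 0],
    [0, 0, 0],
    [0, 0, 0],
    [0, 0, 0],
  ],
  grip=[0.3, 0.3, 0.3, 0.3, 0.3, 0.3, 0.3, 0.3],
)

```text
t: 33.03
position: [0.6098, -0.0504, 0.0375]
orientation: [3.139, 0.002, 1.768]
force: [1.6, -5.7, 4.9]
gripper_width: 0.0463
```

```bash
python3 - <<'E'
from h import *
s=st(); print(inplate(s['position']), s['orientation'][2]-PY-np.pi/2, np.array(s['force'])[:2]@PR)
E
```

```text
{'t': 33.0333, 'position': [0.6098, -0.0504, 0.0375], 'orientation': [3.1392, 0.0016, 1.7681], 'force': [1.5925, -5.7391, 4.8776], 'gripper_width': 0.0463, 'joint_pos': [-0.1659, 0.3369, 1.6302, -0.0007, 1.1717, -0.363]}
[[ 0.03608362 -0.04129191]] 0.0003449077168400372 [ 0.43841002 -5.93983158]
```

Call:
move_arm(
  delta_pos=[
    [1, 0, 0],
    [1, 0, 0],
    [1, 0, 0],
    [0.5, 0, 0],
    [0, 0, 0],
    [0, 0, 0],
    [0, 0, 0],
    [0, 0, 0],
  ],
  delta_rot=[
    [0, 0, 0],
    [0, 0, 0],
    [0, 0, 0],
    [0, 0, 0],
    [0, 0, 0],
    [0, 0, 0],
    [0, 0, 0],
    [0, 0, 0],
  ],
  grip=[0.3, 0.3, 0.3, 0.3, 0.3, 0.3, 0.3, 0.3],
)

```text
t: 33.7
position: [0.6097, -0.0501, 0.0377]
orientation: [3.139, 0.006, 1.767]
force: [4.4, -19.6, 2.1]
gripper_width: 0.046
```

```bash
python3 - <<'E'
from h import *
im,m=snap('wrist','w29');s=st(); print(inplate(s['position']), s['orientation'][2]-PY-np.pi/2, np.array(s['force'])[:2]@PR)
cv2.imwrite('pics/w29a.png',cv2.resize(im[0:270,160:420,::-1],None,fx=2.2,fy=2.2,interpolation=cv2.INTER_CUBIC))
E
```

```text
{'t': 33.75, 'position': [0.6097, -0.0501, 0.0377], 'orientation': [3.1387, 0.006, 1.7674], 'force': [3.8887, -17.9106, 2.4381], 'gripper_width': 0.0458, 'joint_pos': [-0.163, 0.3349, 1.6324, -0.005, 1.1694, -0.3577]}
[[ 0.0360731 -0.0409227]] -0.00044556759488290076 [  0.30791752 -18.32528659]
```

View pics/w29a.png

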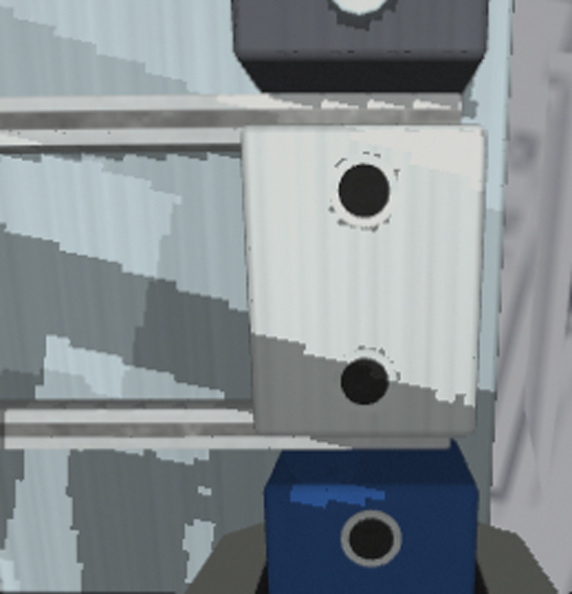

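Solid contact (18 N, position stopped). Relax the push, release, lift.

Call:
move_arm(
  delta_pos=[
    [-2, 0, 0],
    [-1.5, 0, 0],
    [0, 0, 0],
    [0, 0, 0],
    [0, 0, 0],
    [0, 0, 0],
    [0, 0, -3],
    [0, 0, -10],
  ],
  delta_rot=[
    [0, 0, 0],
    [0, 0, 0],
    [0, 0, 0],
    [0, 0, 0],
    [0, 0, 0],
    [0, 0, 0],
    [0, 0, 0],
    [0, 0, 0],
  ],
  grip=[0.3, 0.3, 0.8, 0.8, 0.8, 0.8, 0.8, 0.8],
)

```text
t: 34.42
position: [0.6069, -0.0493, 0.0477]
orientation: [-3.138, -0.001, 1.769]
force: [-0.6, -0.5, -0.3]
gripper_width: 0.0741
```

Call:
move_arm(
  delta_pos=[
    [0, 0, -20],
    [0, 0, -30],
    [-8, 0, -35],
    [-12, 0, -35],
    [-12, 0, -25],
    [-8, 0, -10],
    [0, 0, 0],
    [0, 0, 0],
  ],
  delta_rot=[
    [0, 0, 0],
    [0, 0, 0],
    [0, 0, 0],
    [0, 0, 0],
    [0, 0, 0],
    [0, 0, 0],
    [0, 0, 0],
    [0, 0, 0],
  ],
  grip=[0.8, 0.8, 0.8, 0.8, 0.8, 0.8, 0.8, 0.8],
)

```text
t: 35.08
position: [0.6164, -0.0892, 0.2041]
orientation: [3.141, -0.0, 1.767]
force: [0.5, -0.6, -0.5]
gripper_width: 0.0744
```

```bash
python3 - <<'E'
from h import *
im,m=snap('wrist','w30');s=st(); 
cv2.imwrite('pics/w30a.png',cv2.resize(im[0:270,190:400,::-1],None,fx=2.2,fy=2.2,interpolation=cv2.INTER_CUBIC))
E
```

```text
{'t': 35.1333, 'position': [0.6155, -0.0885, 0.2024], 'orientation': [-3.1393, -0.0014, 1.768], 'force': [-0.4706, 0.2804, -1.7845], 'gripper_width': 0.0747, 'joint_pos': [-0.2255, 0.2089, 1.4652, 0.0003, 1.4702, -0.4227]}
```

View pics/w30a.png

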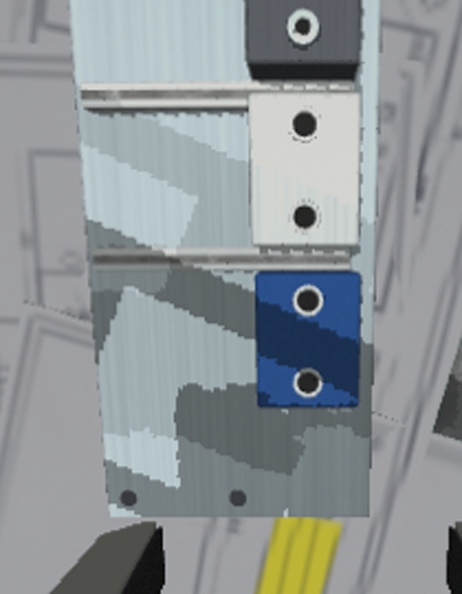

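```bash
python3 - <<'E'
from h import *
im,m=load('w30'); a=lambda L:[(190+x/2.2,y/2.2) for x,y in L]
F=inplate(onz(m,a([(302,27)]),.053))
B=inplate(onz(m,a([(304.5,124),(305,217)]),.048)); U=inplate(onz(m,a([(308,301),(308,383)]),.048))
print('fixhole',F,'bare',B.round(4).tolist(),B.mean(0),'blue',U.round(4).tolist(),U.mean(0)); print('dist',np.linalg.norm(B.mean(0)-U.mean(0)),'fixed centre-bare',F[0,1]+.018-B.mean(0)[1])
for n,p in(('bare',B),('blue',U)): d=p[0]-p[1]; print(n,'yaw',np.arctan2(-d[0],d[1]))
S=inplate(onz(m,a([(82,94),(248,93),(92,260),(345,260)]),.0205)); print(S.round(4).tolist())
H=inplate(onz(m,a([(129,498),(238,498)]),.008)); print('plate holes',H)
im,m=snap('scene','sceneF')
cv2.imwrite('pics/sFc.png',cv2.resize(im[130:310,170:430,::-1],(780,540),interpolation=cv2.INTER_CUBIC))
im,m=snap('side','sideF'); cv2.imwrite('pics/dFc.png',cv2.resize(im[140:340,200:460,::-1],(780,600),interpolation=cv2.INTER_CUBIC))
st()
E
```

```text
fixhole [[0.0351445  0.08024752]] bare [[0.0361, 0.0461], [0.0362, 0.01]] [0.03615376 0.02806084] blue [[0.0375, -0.0247], [0.0375, -0.0606]] [ 0.03749679 -0.04263254]
dist 0.07070613085423459 fixed centre-bare 0.07018667998729458
bare yaw 0.004528438668811903
blue yaw 7.271537370155134e-05
[[-0.0618, 0.0635], [0.0113, 0.0634], [-0.063, -0.0074], [0.0548, -0.0078]]
plate holes [[-0.05728148 -0.12960389]
 [ 0.00062561 -0.12964273]]
{'t': 35.2333, 'position': [0.615, -0.0881, 0.2014], 'orientation': [-3.1375, -0.0021, 1.7687], 'force': [0.0586, -0.744, -0.9277], 'gripper_width': 0.0743, 'joint_pos': [-0.2249, 0.2097, 1.466, 0.0002, 1.4704, -0.4229]}
```

View pics/sFc.png

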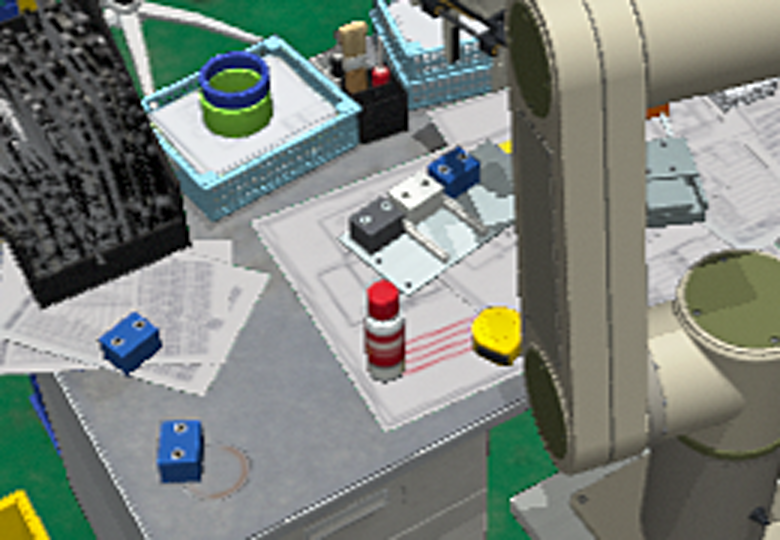

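View pics/dFc.png

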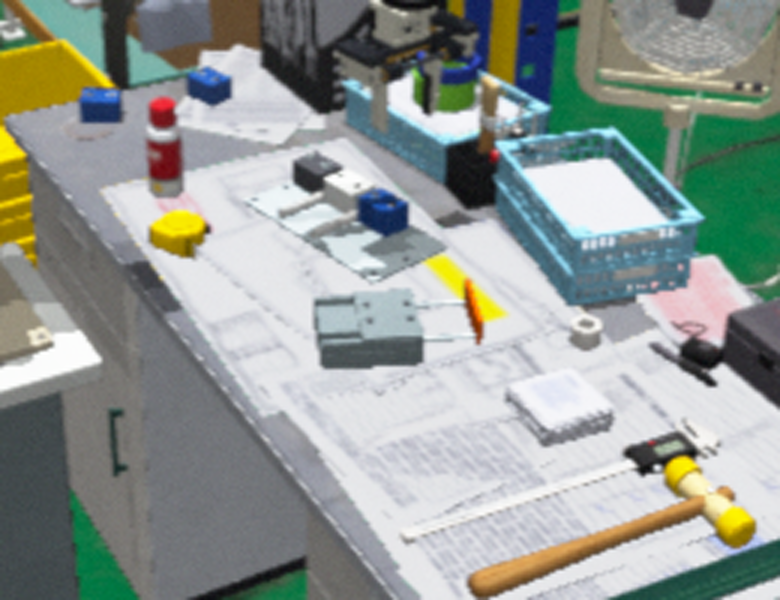

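```bash
python3 -c "
from h import *
print(order.close_job()); st()"
```

```text
the job is handed in; nothing more can be done
None
the job is handed in; nothing more can be done
```

The job is handed in at about 35 s of the 72 s allowed, and by my last camera checks everything lies within the limits; no verdict was reported.

**What I did:**
- I pressed the ejector home against its stop (about 21 N), and both bars came out.
- I laid the first spacer against the fixed block and pushed the bare block up until it stopped at about 18 N.
- I laid the second spacer against the bare block. I then pushed up the blue block nearest the base, also to about 18 N, and let everything go.

**Last checks** (close wrist view):

| Check | Measured | Limit |
|---|---|---|
| Fixed to bare block, centre to centre | 70.2 mm (70.4 nominal) | 68.7–72.5 mm |
| Bare to blue block, centre to centre | 70.7 mm (70.4 nominal) | 68.7–72.5 mm |
| Bare block off the fixed block's line | about 1.0 mm | 6 mm |
| Blue block off the fixed block's line | about 2.4 mm | 6 mm |
| Block yaw error | under 0.005 rad | 0.07 rad |

The 68.7–72.5 mm range is stated for bare to blue; for fixed to bare it follows from the bare block's y limits. Both spacers lie flat and square in the gaps. The spray can, note block and bushing stand where they did in the first pictures, and the gripper was clear of everything at about 0.20 m.

**Disagreements:**
- My plate frame read about 1.5 mm low along the row compared with the contact positions, so I judged the gaps by contact and by distances between blocks.
- The first spacer lay about 0.03 rad askew after I released it. The bare block squared it when pushed up.

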